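# Reset the in-line stirrer after bottles were thrown over

### The job

The in-line stirrer was left running too fast and has thrown some of its bottles over. First stop it: press the dial down, turn it anticlockwise fully back to the dot and let it spring up. Then stand every tipped bottle upright, each centred on a station of its own with all the others standing on theirs, and restart the stirrer slowly: press the dial down, turn it clockwise to the long mark and let it spring up; leave the phone, the beaker and the red cap alone.

Things in the scene. Friction and masses are not known exactly. Their poses are not given: they have to be found in the camera images.
- stirrer: White in-line magnetic stirrer, fixed, 150 mm deep, 765 mm long. Origin on the bench under the middle of its row of six stations; y runs along the row, x across it. Grey top plate 55 mm high with a lip 6 mm high, 5 mm thick, along both long edges and the +y end (140 mm clear between the long lips). Its -y end is the dial head, 105 mm long, 70 mm high.
- station1 (a point): Stirring station, a white ring 72 mm across with a small cross at its centre, flat on the plate. Point: its centre on the plate's surface, -275 mm along the stirrer's y axis from the origin (stations are 110 mm apart). z up.
- station2 (a point): Stirring station, a white ring 72 mm across with a small cross at its centre, flat on the plate. Point: its centre on the plate's surface, -165 mm along the stirrer's y axis from the origin (stations are 110 mm apart). z up.
- station3 (a point): Stirring station, a white ring 72 mm across with a small cross at its centre, flat on the plate. Point: its centre on the plate's surface, -55 mm along the stirrer's y axis from the origin (stations are 110 mm apart). z up.
- station4 (a point): Stirring station, a white ring 72 mm across with a small cross at its centre, flat on the plate. Point: its centre on the plate's surface, 55 mm along the stirrer's y axis from the origin (stations are 110 mm apart). z up.
- station5 (a point): Stirring station, a white ring 72 mm across with a small cross at its centre, flat on the plate. Point: its centre on the plate's surface, 165 mm along the stirrer's y axis from the origin (stations are 110 mm apart). z up.
- station6 (a point): Stirring station, a white ring 72 mm across with a small cross at its centre, flat on the plate. Point: its centre on the plate's surface, 275 mm along the stirrer's y axis from the origin (stations are 110 mm apart). z up.
- bottle1: Square amber bottle, 50 x 50 mm, 100 mm tall over its round blue cap (38 mm across, the top 24 mm; the square body is the lowest 70 mm), 0.1 to 0.2 kg, half full (weight low down), closed. Origin on its axis 45 mm above its underside; z points from underside to cap. At the start tipped: lying on a flat side across the stirrer at a station, cap towards either long edge. May be absent.
- bottle2: Square amber bottle, 50 x 50 mm, 100 mm tall over its round blue cap (38 mm across, the top 24 mm; the square body is the lowest 70 mm), 0.1 to 0.2 kg, half full (weight low down), closed. Origin on its axis 45 mm above its underside; z points from underside to cap. At the start tipped: lying on a flat side across the stirrer at a station, cap towards either long edge. May be absent.
- bottle3: Square amber bottle, 50 x 50 mm, 100 mm tall over its round blue cap (38 mm across, the top 24 mm; the square body is the lowest 70 mm), 0.1 to 0.2 kg, half full (weight low down), closed. Origin on its axis 45 mm above its underside; z points from underside to cap. At the start tipped: lying on a flat side across the stirrer at a station, cap towards either long edge. May be absent.
- bottle4: Square amber bottle, 50 x 50 mm, 100 mm tall over its round blue cap (38 mm across, the top 24 mm; the square body is the lowest 70 mm), 0.1 to 0.2 kg, half full (weight low down), closed. Origin on its axis 45 mm above its underside; z points from underside to cap. At the start tipped: lying on a flat side across the stirrer at a station, cap towards either long edge. May be absent.
- bottle5: Square amber bottle, 50 x 50 mm, 100 mm tall over its round blue cap (38 mm across, the top 24 mm; the square body is the lowest 70 mm), 0.1 to 0.2 kg, half full (weight low down), closed. Origin on its axis 45 mm above its underside; z points from underside to cap. At the start tipped: lying on a flat side across the stirrer at a station, cap towards either long edge. May be absent.
- bottle6: Square amber bottle, 50 x 50 mm, 100 mm tall over its round blue cap (38 mm across, the top 24 mm; the square body is the lowest 70 mm), 0.1 to 0.2 kg, half full (weight low down), closed. Origin on its axis 45 mm above its underside; z points from underside to cap. Standing on a station at the start.
- dial_grip (a point): Point on the dial's upright axis, 3 mm below its top. The dial: black ribbed round knob, 40 mm across, 26 mm high, 7 to 33 mm above the head's top when up, white pointer line; gripped by its sides from above. Round it on the head: a dot at off (on the robot's side), then marks every 30 degrees clockwise; the second (60 degrees) is long and thick. Nearest station: 105 mm away.
- dial (a joint): Angle of the dial, rad: 0 = pointer at the dot (off, a hard stop), growing clockwise seen from above, to 2.62; the long mark is at 1.047. Starts at 1.6 to 2.45. Light friction (0.04 N m) holds it where it is left. A hidden catch guards off: between 0 and about 0.65 rad the dial turns, either way, only while pressed down.
- plunger (a joint): How far the dial is pressed down, m: 0 = up, 0.006 = fully down. Sprung: about 3 N to start, 7 N fully down; the catch is free beyond 0.0045. Springs up by itself when let go, at off (below 0.05 rad) and beyond the catch (above 0.65 rad).
- phone: Bystander: black phone lying flat, 72 x 148 x 8 mm. Origin under its centre.
- beaker: Bystander: clear beaker, 72 mm across, 95 mm tall. Origin under its centre.
- red_cap: Bystander: red screw cap, 28 mm across, 20 mm tall. Origin under its centre.
Things that resemble listed ones, but are neither listed nor needed, are in the scene too. What is shaped like the bottle3 but purple is not meant.

How it is judged:
By the outcome, as a careful person would: the job done as asked, in the order asked, and still so for the second after the job is handed in, with the robot touching nothing.
Of bottle1, bottle2, bottle3, bottle4, bottle5 only 3 to 5 are there at a start; the rules pass over those that are not, and their reading is None.
At some moment in a run one of bottle1, bottle2, bottle3, bottle4, bottle5 may be knocked a few centimetres aside while the robot is not near it.
Once in a run the grip may slacken for a moment while it holds something.
It also fails if it takes over 210 s, if anything falls off the work surface, if the arm or the gripper's body presses on something with over 40 N, if the wrist force passes 120 N, or if a joint passes its speed limit or range.

### The arm

A 7-joint arm with a two-finger parallel gripper is mounted at the origin on the work surface. World frame = base frame: x ahead of the robot, y to its left, z up, the work surface at z = 0. Lengths are in m, angles in rad, forces in N, time in s.
With the tool pointing down it reaches from about 0.425 to 0.925 m from the base axis. Payload 6.8 kg.
Tool frame: the origin (TCP) lies between the finger pads; the fingertips stand r.tcp_to_tips ahead of it and the grasp point (between the pads) is the TCP (r.tcp_to_tips is the distance from the TCP to the fingertips, in m); z points along the fingers, y is the line along which they close (so a half turn about z gives the same grasp; the last joint's range is limited). The gripper opens to 85 mm and grips with 20 to 120 N. Pads are 22 mm wide; open, the fingers measure 114 mm over their backs; the gripper's body (76 mm by 85 mm) begins 54 mm behind the grasp point. The pads swing forward as they close: fully open they stand 13 mm farther back than shut.
Start: joints at [1.208, 0.477, 0.022, 1.555, -0.011, 1.109, -0.083], TCP at [0.17, -0.653, 0.25] pointing down, gripper open.
Joint ranges: [-2.96, 2.96], [-0.34, 2.1], [-1.41, 1.46], [0.24, 2.44], [-1.37, 4.51], [0.17, 1.92], [-2.96, 2.96]. Speed limits (rad/s): [2.39, 2.39, 3.14, 3.14, 3.14, 3.14, 3.14].

### API

Orientations are given as a rotation vector (axis times angle).
In Python, from bench import r gives the robot as it stands.
- The arm moves only by the tool servo_tool, never from a script. Its argument "commands" is a list of rows, each a list of 2 entries, a list of its own where there are three numbers: the shift along the tool's x, y, z normalised to -1 to 1, where 1 is 250 mm, then the turn, a rotation vector about the tool's x, y, z normalised to -1 to 1, where 1 is 90 degrees. In form: [[[dx, dy, dz], [ax, ay, az]], ...]. A call has 1 to 20 rows; each row is the pose to reach, as a shift and turn from the pose commanded when the call began, along the tool's axes at that moment; what a row does not reach only later rows make up. A row lasts 1/10 s, in which the tool goes at most 50 mm and 8.59 degrees, less where a joint would pass 70% of its speed; a pose out of reach is approached as far as the arm can. A call with a number of a shift or a turn outside -1 to 1 is refused whole. A call with a gripper value outside its range is refused whole. "claw" is the closure, from 0 (fully open) to 1 (shut), set as the call begins (left out, the last holds). The fingers move at their own pace and stop on an object; "squeeze" is the grip in N (left out, the last holds). Time passes only in rows, so rows that repeat a pose let the fingers close. It gives the time, the measured TCP pose, the force, the opening and the grip force at its end, in the units of the state.
- r.get_obs(): the state, without advancing time (a new reading comes with each control period).
- r.grab_frame(name): name is "side" or "top"; returns (picture, depth): 480x640x3 uint8, red, green, blue; 480x640 float32, m along the optical axis (not along the pixel's ray), 0 where there is no reading.
- r.camera_model(name): a dict with "fx", "fy", "cx", "cy" (pixels), "extrinsics" (4x4, takes a point from camera to world coordinates). Camera axes: x right, y down, z forward; pixel columns grow to the right and rows downward; lengths in m; the calibration is good to about 2 mm. A picture is of the moment at which its call begins. camera_model takes no time and is no camera call.
- r.hand_in(): hands the job in; it is judged then, once.
Trained networks look in the newest picture that a camera, given by its name, has taken for a name from the list of things; names that differ only in an ending like _2 or _b are one class to them, and where a whole thing is asked for, a point or a joint stands for the part that bears it (a point fixed in the world has none). Each returns a list of dicts, best first, with "confidence" (0 to 1); they miss things now and then, are a little off and sometimes report something else, mostly with a low value. They report only what shows in the picture. A call takes as long as a camera call. They do not tell look-alikes from the thing itself.
- r.boxes_of(camera, target): "uv" ([column, row] in pixels, amid what is visible of it).
- r.mark_of(camera, target): "uv" ([column, row] in pixels: a listed point, or the origin of a listed thing).
The state is a dict: "clock": time; "joints": joint angles; "qvel": joint speeds; "tau": joint torques, N m; "tcp_pos": TCP position; "orientation": TCP orientation; "contact_force": force on the tool from outside, world axes, zero at the start; "moment": the same for the moment, N m; "grip_width": finger opening in m; "gripper_force": force on a finger pad.
Only numpy, scipy, OpenCV 4.12 (cv2) and the standard library are available. Lean on these libraries where they do the work, as an engineer would, in place of code of your own. Each camera call takes 0.05 s, during which the arm holds its last target. There are 200 camera calls.

## Working session

There is one attempt and no reset: what is moved stays moved. The work goes in short steps, Python scripts to look and compute and a tool call to move; the robot and the scene stay as the last step left them, time stands still between calls to the robot, and variables do not carry over. Pictures are saved under pics/ and viewed, at most 14 in all, crops included, and the job is handed in when it is done.

Besides the shell and the picture viewer there is one more tool, called after "Emit:" as name([rows], argument=value, ...), one row to a line, values as JSON. servo_tool: Moves the arm, as the interface text tells. Scaled input: -1 to 1 covers 250 mm each way for a shift and 90 degrees each way for a turn. Its arguments: {"type":"object","properties":{"commands":{"type":"array"},"claw":{"type":"number"},"squeeze":{"type":"number"}},"required":["commands"]}

```bash
mkdir -p pics; cat > h.py <<'E'
from bench import r
import numpy as np, cv2
from scipy.spatial.transform import Rotation as R
def snap(cam,name=None):
    p,d=r.grab_frame(cam)
    if name: cv2.imwrite(f'pics/{name}.png',p[:,:,::-1])
    return p,d
def pt(cam,u,v,z):
    m=r.camera_model(cam);E=np.array(m['extrinsics'])
    return (E@np.array([(u-m['cx'])/m['fx']*z,(v-m['cy'])/m['fy']*z,z,1]))[:3]
def ray(cam,u,v,h):
    o=np.array(r.camera_model(cam)['extrinsics'])[:3,3];p=pt(cam,u,v,1.);return o+(p-o)*(h-o[2])/(p-o)[2]
def cloud(cam,d):
    m=r.camera_model(cam);E=np.array(m['extrinsics'])
    v,u=np.mgrid[:480,:640]
    P=np.stack([(u-m['cx'])/m['fx']*d,(v-m['cy'])/m['fy']*d,d],-1)
    return P@E[:3,:3].T+E[:3,3]
E
python3 - <<'E'
from h import *
np.set_printoptions(precision=4,suppress=True)
for c in('top','side'):
    p,d=snap(c,c+'0'); m=r.camera_model(c); print(c,m)
    for t in('bottle1','dial_grip','station1','stirrer','bottle6'):
        print(t,[(np.round(x['uv']).tolist(),round(x['confidence'],2)) for x in r.mark_of(c,t)])
print(r.get_obs(),r.tcp_to_tips)
E
```

```text
top {'fx': 609.8333075056139, 'fy': 609.8333075056139, 'cx': 316.05599676136313, 'cy': 232.15040756567652, 'extrinsics': array([[-0.0119, -0.9986,  0.0525,  0.4396],
       [-0.9999,  0.0118, -0.0016,  0.101 ],
       [ 0.001 , -0.0525, -0.9986,  1.6733],
       [ 0.    ,  0.    ,  0.    ,  1.    ]])}
bottle1 [([250.0, 166.0], 0.95), ([274.0, 240.0], 0.85), ([323.0, 240.0], 0.81), ([235.0, 235.0], 0.81), ([255.0, 316.0], 0.7), ([444.0, 247.0], 0.69), ([404.0, 248.0], 0.66)]
dial_grip [([489.0, 253.0], 0.58)]
station1 [([361.0, 244.0], 0.97), ([318.0, 242.0], 0.77), ([275.0, 234.0], 0.74), ([403.0, 250.0], 0.67), ([441.0, 249.0], 0.65), ([234.0, 234.0], 0.55)]
stirrer [([339.0, 244.0], 0.9)]
bottle6 [([250.0, 166.0], 0.95), ([274.0, 240.0], 0.85), ([323.0, 240.0], 0.81), ([235.0, 235.0], 0.81), ([255.0, 316.0], 0.7), ([444.0, 247.0], 0.69), ([404.0, 248.0], 0.66)]
side {'fx': 481.1239404025659, 'fy': 481.1239404025659, 'cx': 315.7513529168124, 'cy': 240.86520684344322, 'extrinsics': array([[ 0.9579, -0.1875,  0.2173,  0.3132],
       [-0.2869, -0.6042,  0.7434, -0.6218],
       [-0.00
[... 508 characters left out ...]
6 [([349.0, 393.0], 0.97), ([366.0, 204.0], 0.88), ([332.0, 330.0], 0.87), ([202.0, 239.0], 0.87), ([289.0, 195.0], 0.72), ([292.0, 219.0], 0.62), ([310.0, 255.0], 0.59)]
{'clock': 0.6, 'joints': array([ 1.2079,  0.477 ,  0.0224,  1.5554, -0.0115,  1.1093, -0.0831]), 'qvel': array([ 0.0009, -0.0006,  0.0012, -0.0002, -0.0001,  0.0017, -0.0005]), 'tau': array([ -0.0001, -59.6001,   1.6058, -28.1416,   0.0125,   0.0019,
        -0.0001]), 'tcp_pos': array([ 0.1701, -0.6532,  0.2503]), 'orientation': array([ 3.1161,  0.3991, -0.    ]), 'contact_force': array([ 0.4945, -0.0384, -0.3732]), 'moment': array([ 0.0574, -0.0003, -0.0081]), 'gripper_force': 0.0, 'grip_width': 0.08536477582790315} 0.019
```

```bash
python3 - <<'E'
import cv2
a=cv2.imread('pics/top0.png')[140:340,190:540]; cv2.imwrite('pics/top0c.png',cv2.resize(a,(800,457),interpolation=cv2.INTER_CUBIC))
E
```

```text
(no output)
```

View pics/top0c.png

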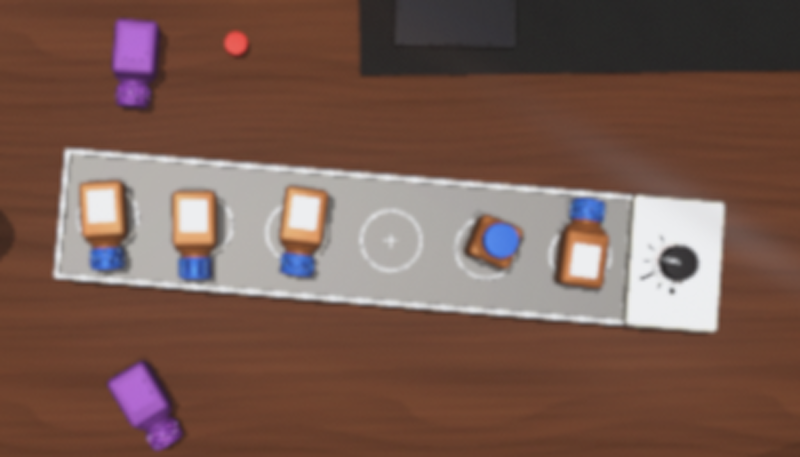

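View pics/side0.png

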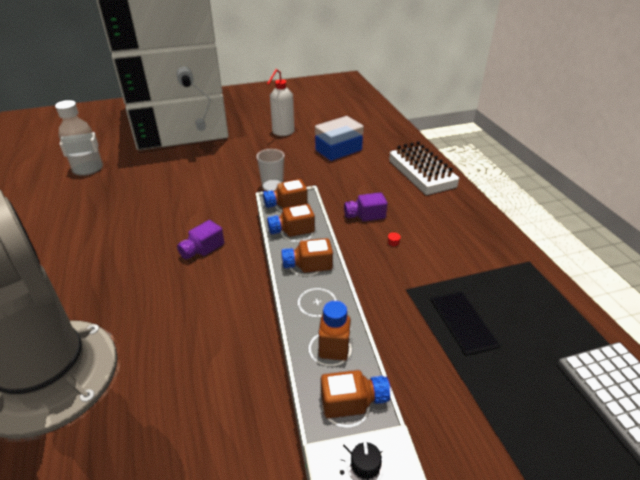

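```bash
cat > meas.py <<'E'
from h import *
np.set_printoptions(precision=4,suppress=True)
def measure(name=None):
    p,d=snap('top',name); C=cloud('top',d); X=C.reshape(-1,3); ok=(d>0).ravel()
    # stirrer slab
    hsv=cv2.cvtColor(p,cv2.COLOR_RGB2HSV); 
    m=(ok&(X[:,2]>.045)&(X[:,2]<.074)&(np.abs(X[:,0]-.42)<.2)).reshape(480,640).astype(np.uint8)
    n,l,s,c=cv2.connectedComponentsWithStats(m); k=1+np.argmax(s[1:,4]); S=X[(l==k).ravel()]
    rc=cv2.minAreaRect(S[:,:2].astype(np.float32)); print('slab rect',rc)
    print('plate z',np.median(S[:,2]))
    st=r.mark_of('top','station1'); P=[ray('top',*x['uv'],.055) for x in st]
    print('stations',np.array(P)[:,:2].tolist())
    # amber/blue things
    H=hsv[...,0]
    am=((H<16)&(hsv[...,1]>120)).ravel()
    blue=((H>100)&(H<125)&(hsv[...,1]>120)).ravel()
    g=(ok&(X[:,2]>.08)&(X[:,2]<.2)&(np.abs(X[:,0]-.42)<.15)).reshape(480,640).astype(np.uint8)
    n,l,s,c=cv2.connectedComponentsWithStats(g)
    for k in range(1,n):
        if s[k,4]<150: continue
        q=(l==k).ravel(); Y=X[q]; zt=np.percentile(Y[:,2],95)
        T=Y[Y[:,2]>zt-.008]
        B=X[q&blue]; print('obj',c[k],s[k,4],'ztop',zt,'rect',[np.round(v,4) for v in cv2.minAreaRect(T[:,:2].astype(np.float32))],'all',[np.round(v,4) for v in cv2.minAreaRect(Y[:,:2].astype(np.float32))],'blue',B.mean(0) if len(B)>5 else None)
    return p,d,C
if __name__=='__main__':
    measure()
E
python3 - <<'E'
from meas import *
p,d,C=measure()
for u,v in((489,253),(486,254)): print(C[v,u])
Z=C[235:275,470:510]; q=(Z[...,2]>.09); print('dial top',Z[q].mean(0),np.median(Z[q][:,2]),q.sum())
r.grab_frame('side')
for a,b in zip([(489,253)],[(367,458)]):
    ds=[]
    for c,uv in(('top',a),('side',b)):
        o=np.array(r.camera_model(c)['extrinsics'])[:3,3];v=pt(c,*uv,1.)-o;ds.append((o,v/np.linalg.norm(v)))
    A=np.stack([ds[0][1],-ds[1][1]],1);t=np.linalg.lstsq(A,ds[1][0]-ds[0][0],rcond=None)[0];print(ds[0][0]+t[0]*ds[0][1],ds[1][0]+t[1]*ds[1][1])
a=p[225:285,455:515]; cv2.imwrite('pics/dial0.png',cv2.resize(a,(600,600),interpolation=cv2.INTER_CUBIC)[:,:,::-1])
E
```

```text
slab rect ((0.48906242847442627, -0.018343180418014526), (0.7660471200942993, 0.1502821147441864), 84.59288024902344)
plate z 0.05693794629231097
stations [[0.5114931312270287, 0.19159381675078171], [0.5209101482231238, 0.3129042676164201], [0.47720060620371785, -0.23540237615097123], [0.49227654831472833, 0.09487726744995996], [0.49665899042256234, -0.02812154411899387], [0.4776541985271447, -0.1302765716915689], [0.47418419795120303, -0.24356409741148846]]
obj [235.4878 236.9871] 697 ztop 0.11029438341693303 rect [array([0.5086, 0.3065]), array([0.0975, 0.0492]), np.float64(4.716)] all [array([0.5089, 0.3075]), array([0.0999, 0.051 ]), np.float64(3.1676)] blue [0.4713 0.3058 0.0967]
obj [322.1154 240.1376] 676 ztop 0.11050520071393533 rect [array([0.4992, 0.0833]), array([0.0494, 0.0985]), np.float64(80.7742)] all [array([0.4988, 0.0834]), array([0.0496, 0.0997]), np.float64(81.3263)] blue [0.4616 0.0896 0.0967]
obj [167.6509 237.6982] 169 ztop 0.10066256846424255 rect [array([0.513 , 0.4795]), array([0.0685, 0.0696]), np.float64(44.0801)] all [array([0.5125, 0.4797]), array([0.068
[... 863 characters left out ...]
, np.float64(64.282)] all [array([ 0.4588, -0.3425]), array([0.0396, 0.0412]), np.float64(69.862)] blue None
obj [ 42.2286 285.9595] 840 ztop 0.19479336767609892 rect [array([0.3999, 0.7763]), array([0.0784, 0.0357]), np.float64(1.5715)] all [array([0.3916, 0.7755]), array([0.0412, 0.0941]), np.float64(89.776)] blue None
obj [ 39.6343 326.3856] 402 ztop 0.19562325965825497 rect [array([0.2934, 0.79  ]), array([0.0452, 0.0059]), np.float64(2.2728)] all [array([0.2945, 0.791 ]), array([0.0119, 0.0483]), np.float64(87.3534)] blue None
[ 0.463  -0.3449  0.1075]
[ 0.4606 -0.3393  0.0998]
dial top [ 0.4575 -0.3275  0.1527] 0.10321816936527095 219
[ 0.4631 -0.3473  0.0989] [ 0.46   -0.3464  0.0986]
```

View pics/dial0.png

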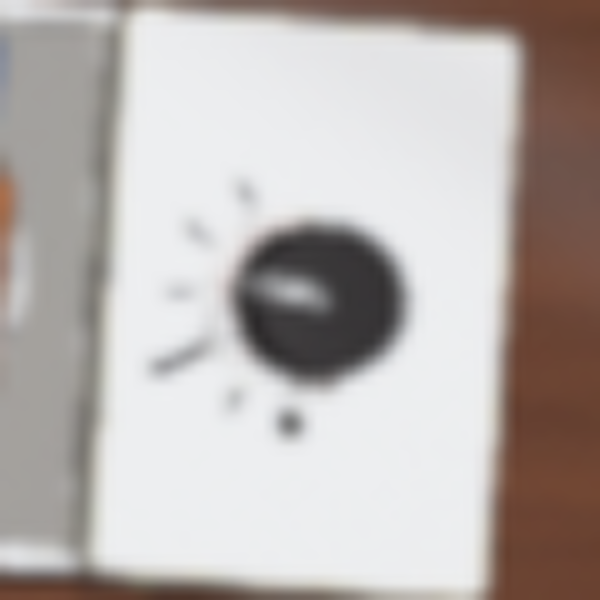

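```bash
python3 - <<'E'
from meas import *
p,d=snap('top'); g=cv2.cvtColor(p,cv2.COLOR_RGB2GRAY)
# ring at station 3
w=g[222:268,336:386].astype(float); print(np.median(w))
hsv=cv2.cvtColor(p,cv2.COLOR_RGB2HSV)[222:268,336:386]
v,u=np.nonzero(w>np.median(w)+12)
e=[(a,b) for a,b in zip(u,v) if 9<np.hypot(a+336-361,b+222-244.7)<18]
el=cv2.fitEllipse(np.array(e,np.float32)); uc,vc=el[0][0]+336,el[0][1]+222; print(el,uc,vc,'ring',ray('top',uc,vc,.055))
# dial dark blob on white head
s=g[225:285,455:515]; n,l,st,c=cv2.connectedComponentsWithStats((s<110).astype(np.uint8))
for k in range(1,n):
  if st[k,4]>100: print(st[k],c[k]+[455,225],ray('top',*(c[k]+[455,225]),.09))
# slab corners from bright head in image: white mask
b=((g>190)).astype(np.uint8); n,l,st,c=cv2.connectedComponentsWithStats(b[:, :]); k=l[270,490]
q=np.argwhere(l==k)[:,::-1].astype(np.float32); q=q[q[:,0]>468]; rc=cv2.minAreaRect(q); print('head',rc,[ray('top',*x,.07)[:2] for x in cv2.boxPoints(rc)])
for c_ in ('side',):
  P,D=snap(c_); G=cv2.cvtColor(P,cv2.COLOR_RGB2GRAY); C=cloud(c_,D)
  for uv in((317,301.5),(345,405)): print('side cross',ray(c_,*uv,.055))
  print(C[301,305],C[465,320],'z plate, head')
  for uv in((315,206.8),): pass
E
```

```text
174.0
((24.597740173339844, 22.77239990234375), (26.11829376220703, 26.51919937133789), 144.62596130371094) 360.59774017333984 244.77239990234375 ring [ 0.4897 -0.0195  0.055 ]
[ 24   0  36  60 567] [508.8589 253.9101] [ 0.4603 -0.4014  0.09  ]
[ 24  23  16  15 175] [486.5086 254.8343] [ 0.4586 -0.3433  0.09  ]
head ((486.1733093261719, 255.03366088867188), (37.20352554321289, 56.679195404052734), 2.862405300140381) [array([ 0.3872, -0.2937]), array([ 0.5358, -0.3048]), array([ 0.5297, -0.4026]), array([ 0.3812, -0.391 ])]
side cross [ 0.4901 -0.0206  0.055 ]
side cross [ 0.4684 -0.2402  0.055 ]
[ 0.4683 -0.0151  0.0576] [ 0.4029 -0.3238  0.0692] z plate, head
```

```bash
cat > go.py <<'E'
from h import *
np.set_printoptions(precision=4,suppress=True)
def Rt(psi,tau=0):
    return R.from_euler('z',psi,degrees=True)*R.from_euler('y',-tau,degrees=True)*R.from_matrix(np.diag([1.,-1,-1]))
def rows(targets,start=None):
    """targets: (pos, psi, tau) from one start pose -> normalised rows"""
    o=r.get_obs()
    p,q=(o['tcp_pos'],R.from_rotvec(o['orientation'])) if start is None else (np.array(start[0]),Rt(*start[1:]))
    for t in targets:
        s=q.inv().apply(np.array(t[0])-p)/.25; w=(q.inv()*Rt(*t[1:])).as_rotvec()/(np.pi/2)
        print([np.round(s,4).tolist(),np.round(w,4).tolist()])
def state():
    o=r.get_obs(); q=R.from_rotvec(o['orientation']).as_matrix()
    print('t',round(o['clock'],2),'p',o['tcp_pos'],'toolx',np.degrees(np.arctan2(q[1,0],q[0,0])).round(2),'z',q[:,2],'F',o['contact_force'],'w',o['grip_width'],'q',o['joints'])
E
python3 -c "
from go import *
rows([((.4588,-.3432,.18),14.6),((.4588,-.3432,.102),14.6)])"
```

```text
[[1.4299, -0.909, 0.2813], [0.0, 0.0, -0.0]]
[[1.4299, -0.909, 0.5933], [0.0, 0.0, -0.0]]
```

Emit:
servo_tool([
  [[0.715,-0.455,0.1],[0,0,0]],
  [[0.715,-0.455,0.1],[0,0,0]],
  [[0.715,-0.455,0.1],[0,0,0]],
  [[0.715,-0.455,0.1],[0,0,0]],
  [[0.715,-0.455,0.1],[0,0,0]],
  [[0.715,-0.455,0.1],[0,0,0]],
], claw=0.28, squeeze=40)

```text
clock: 1.45
tcp_pos: [0.317, -0.4959, 0.2253]
orientation: [-3.114, -0.407, -0.001]
contact_force: [-0.5, -0.5, -0.6]
grip_width: 0.0617
gripper_force: 0.0
```

Emit:
servo_tool([
  [[0.715,-0.454,0.18],[0,0,0]],
  [[0.715,-0.454,0.18],[0,0,0]],
  [[0.715,-0.454,0.18],[0,0,0]],
  [[0.715,-0.454,0.18],[0,0,0]],
  [[0.715,-0.454,0.18],[0,0,0]],
  [[0.715,-0.454,0.18],[0,0,0]],
  [[0.715,-0.454,0.18],[0,0,0]],
])

```text
clock: 2.15
tcp_pos: [0.4577, -0.3456, 0.1805]
orientation: [3.115, 0.395, -0.001]
contact_force: [-0.9, -0.6, 0.1]
grip_width: 0.0613
gripper_force: 0.0
```

```bash
python3 -c "
from go import *
state()
rows([((.4588,-.3432,.102),14.6)])"
```

```text
t 2.15 p [ 0.4577 -0.3456  0.1805] toolx 14.45 z [-0.0006 -0.0014 -1.    ] F [-0.8643 -0.5696  0.1185] w 0.06130866650084851 q [ 0.6299  0.3919 -0.1169  1.8643  0.0594  0.8885 -0.8343]
[[0.0071, -0.0087, 0.3139], [0.0008, 0.0006, -0.0016]]
```

Emit:
servo_tool([
  [[0.007,-0.009,0.16],[0,0,0]],
  [[0.007,-0.009,0.25],[0,0,0]],
  [[0.007,-0.009,0.314],[0,0,0]],
  [[0.007,-0.009,0.314],[0,0,0]],
  [[0.007,-0.009,0.314],[0,0,0]],
  [[0.007,-0.009,0.314],[0,0,0]],
])

```text
clock: 2.75
tcp_pos: [0.46, -0.3423, 0.1032]
orientation: [3.115, 0.396, 0.002]
contact_force: [0.0, -0.4, 0.9]
grip_width: 0.0613
gripper_force: 0.0
```

Emit:
servo_tool([
  [[0,0,0],[0,0,0]],
  [[0,0,0],[0,0,0]],
  [[0,0,0],[0,0,0]],
  [[0,0,0],[0,0,0]],
  [[0,0,0],[0,0,0]],
  [[0,0,0],[0,0,0]],
  [[0,0,0],[0,0,0]],
  [[0,0,0],[0,0,0]],
  [[0,0,0],[0,0,0]],
  [[0,0,0],[0,0,0]],
], claw=1, squeeze=40)

```text
clock: 3.75
tcp_pos: [0.4609, -0.3432, 0.1035]
orientation: [3.112, 0.396, 0.004]
contact_force: [0.6, -6.3, 2.1]
grip_width: 0.0383
gripper_force: 40.0
```

Emit:
servo_tool([
  [[0,0,0.014],[0,0,0]],
  [[0,0,0.027],[0,0,0]],
  [[0,0,0.027],[0,0,0]],
  [[0,0,0.027],[0,0,0]],
])

```text
clock: 4.15
tcp_pos: [0.461, -0.3432, 0.098]
orientation: [3.112, 0.396, 0.005]
contact_force: [-3.5, -4.0, 15.6]
grip_width: 0.0382
gripper_force: 41.4
```

Emit:
servo_tool([
  [[0,0,0],[0,0,-0.08]],
  [[0,0,0],[0,0,-0.16]],
  [[0,0,0],[0,0,-0.24]],
  [[0,0,0],[0,0,-0.32]],
  [[0,0,0],[0,0,-0.4]],
  [[0,0,0],[0,0,-0.48]],
  [[0,0,0],[0,0,-0.56]],
  [[0,0,0],[0,0,-0.64]],
  [[0,0,0],[0,0,-0.72]],
  [[0,0,0],[0,0,-0.8]],
  [[0,0,0],[0,0,-0.88]],
  [[0,0,0],[0,0,-0.96]],
  [[0,0,0],[0,0,-0.96]],
  [[0,0,0],[0,0,-0.96]],
])

```text
clock: 5.55
tcp_pos: [0.4584, -0.3421, 0.0977]
orientation: [-2.0, -2.422, 0.006]
contact_force: [-10.7, 1.0, 24.9]
grip_width: 0.0392
gripper_force: 24.7
```

```bash
python3 -c "
from go import *
state(); print(r.get_obs()['moment'])"
```

```text
t 5.55 p [ 0.4584 -0.3421  0.0977] toolx 100.92 z [-0.003  -0.0029 -1.    ] F [-10.6981   1.0089  24.8988] w 0.03919175760187816 q [ 0.9023  0.5461 -0.483   1.9019  0.356   0.7796  0.4127]
[ 0.1244  2.6184 -0.0069]
```

Emit:
servo_tool([
  [[0,0,0],[0,0,-0.04]],
  [[0,0,0],[0,0,-0.08]],
  [[0,0,0],[0,0,-0.12]],
  [[0,0,0],[0,0,-0.15]],
  [[0,0,0],[0,0,-0.15]],
  [[0,0,0],[0,0,-0.15]],
])

```text
clock: 6.15
tcp_pos: [0.458, -0.3423, 0.0978]
orientation: [-1.703, -2.638, 0.007]
contact_force: [-11.0, 1.2, 27.4]
grip_width: 0.0385
gripper_force: 38.7
```

```bash
python3 -c "
from go import *
state(); print(r.get_obs()['moment'])"
```

```text
t 6.15 p [ 0.458  -0.3423  0.0978] toolx 114.31 z [-0.0039 -0.0031 -1.    ] F [-11.0027   1.1572  27.4411] w 0.03854928202075931 q [ 0.9442  0.5577 -0.5387  1.899   0.3974  0.7937  0.6124]
[ 0.0391  2.8808 -0.5037]
```

Emit:
servo_tool([
  [[0,0,-0.012],[0,0,0.02]],
  [[0,0,-0.026],[0,0,0.02]],
  [[0,0,-0.026],[0,0,0.02]],
  [[0,0,-0.026],[0,0,0.02]],
])

```text
clock: 6.55
tcp_pos: [0.4579, -0.3421, 0.1019]
orientation: [-1.742, -2.612, 0.006]
contact_force: [-5.8, -2.6, 3.6]
grip_width: 0.0384
gripper_force: 39.7
```

Emit:
servo_tool([
  [[0,0,0],[0,0,0]],
  [[0,0,0],[0,0,0]],
  [[0,0,0],[0,0,0]],
  [[0,0,0],[0,0,0]],
  [[0,0,-0.3],[0,0,0]],
  [[0,0,-0.6],[0,0,0]],
  [[0,0,-0.6],[0,0,0]],
  [[0,0,-0.6],[0,0,0]],
  [[-0.6,0,-0.6],[0,0,0]],
  [[-0.6,0,-0.6],[0,0,0]],
  [[-0.6,0,-0.6],[0,0,0]],
  [[-0.6,0,-0.6],[0,0,0]],
], claw=0.28)

```text
clock: 7.75
tcp_pos: [0.5173, -0.4856, 0.2488]
orientation: [-1.75, -2.609, 0.002]
contact_force: [-0.4, 0.1, 0.8]
grip_width: 0.0612
gripper_force: 0.0
```

```bash
python3 - <<'E'
from go import *
state()
p,d=snap('top'); a=p[225:285,455:515]
P,D=snap('side'); b=P[420:480,320:400]
o=np.hstack([cv2.resize(a,(400,400),interpolation=cv2.INTER_CUBIC),cv2.resize(b,(400,400),interpolation=cv2.INTER_CUBIC)])
cv2.imwrite('pics/dial1.png',o[:,:,::-1])
E
```

```text
t 7.75 p [ 0.5173 -0.4856  0.2488] toolx 112.32 z [-0.0009 -0.0012 -1.    ] F [-0.3846  0.1117  0.774 ] w 0.061226693619342194 q [ 1.0154  0.5934 -0.5423  1.4331  0.3161  1.2022  0.8243]
```

View pics/dial1.png

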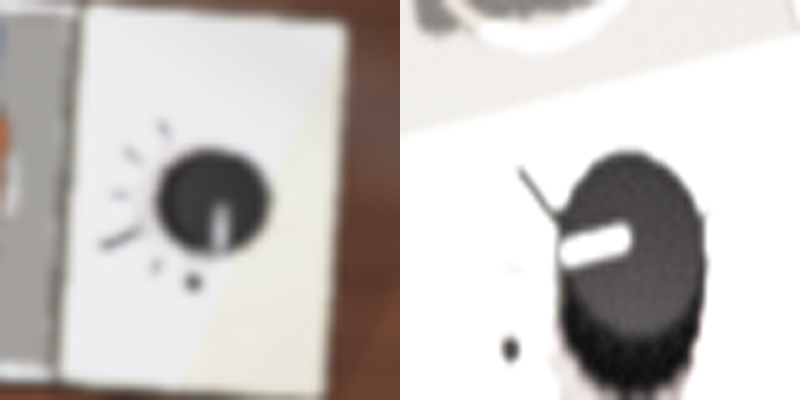

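```bash
python3 - <<'E'
from go import *
a=ray('side',352.4,457.5,.103);b=ray('side',365.6,454.8,.103);print(a,b,np.degrees(np.arctan2(*(a-b)[1::-1])))
rows([((.5427,-.3,.25),50,0),((.5427,-.245,.22),20,-15)])
rows([((.5419,-.2448,.1616),-7,-40)],((.5427,-.245,.22),20,-15))
E
```

```text
[ 0.4411 -0.3422  0.103 ] [ 0.4587 -0.3439  0.103 ] 174.74628041165155
[[0.6241, 0.3683, 0.0003], [-0.0008, -0.0012, 0.6959]]
[[0.8269, 0.453, 0.1208], [0.1335, -0.1296, 1.023]]
[[0.0578, -0.0018, 0.2263], [0.1396, -0.2726, 0.2682]]
```

Emit:
servo_tool([
  [[0.62,0.37,0],[0,0,0.35]],
  [[0.62,0.37,0],[0,0,0.7]],
  [[0.62,0.37,0],[0,0,0.7]],
  [[0.62,0.37,0],[0,0,0.7]],
  [[0.62,0.37,0],[0,0,0.7]],
  [[0.62,0.37,0],[0,0,0.7]],
  [[0.62,0.37,0],[0,0,0.7]],
  [[0.62,0.37,0],[0,0,0.7]],
  [[0.82,0.45,0.12],[0.12,-0.12,0.98]],
  [[0.82,0.45,0.12],[0.12,-0.12,0.98]],
  [[0.82,0.45,0.12],[0.12,-0.12,0.98]],
  [[0.82,0.45,0.12],[0.12,-0.12,0.98]],
  [[0.82,0.45,0.12],[0.12,-0.12,0.98]],
  [[0.82,0.45,0.12],[0.12,-0.12,0.98]],
], claw=0.2, squeeze=60)

```text
clock: 9.25
tcp_pos: [0.5422, -0.2455, 0.2216]
orientation: [3.005, 0.645, -0.364]
contact_force: [0.4, -0.2, -0.1]
grip_width: 0.0684
gripper_force: 0.0
```

```bash
python3 - <<'E'
from go import *
state()
rows([((.5419,-.2448,.1616),-7,-40)])
E
```

```text
t 9.25 p [ 0.5422 -0.2455  0.2216] toolx 24.24 z [-0.2183 -0.0944 -0.9713] F [ 0.3961 -0.2392 -0.0603] w 0.06835789478453917 q [ 0.4322  0.4795 -0.2574  1.6502  0.2671  1.2393 -1.0717]
[[0.0572, -0.0022, 0.233], [0.1561, -0.2837, 0.3128]]
```

Emit:
servo_tool([
  [[0.057,-0.002,0.233],[0.08,-0.14,0.15]],
  [[0.057,-0.002,0.233],[0.156,-0.284,0.313]],
  [[0.057,-0.002,0.233],[0.156,-0.284,0.313]],
  [[0.057,-0.002,0.233],[0.156,-0.284,0.313]],
  [[0.057,-0.002,0.233],[0.156,-0.284,0.313]],
  [[0.057,-0.002,0.233],[0.156,-0.284,0.313]],
  [[0.057,-0.002,0.233],[0.156,-0.284,0.313]],
  [[0.057,-0.002,0.233],[0.156,-0.284,0.313]],
])

```text
clock: 10.05
tcp_pos: [0.5419, -0.2458, 0.1624]
orientation: [-2.909, 0.18, 1.055]
contact_force: [0.4, 0.7, 0.5]
grip_width: 0.0681
gripper_force: 0.0
```

```bash
python3 - <<'E'
from go import *
state()
rows([((.4776,-.2369,.085),-7,-40),((.4776,-.2369,.15),-7,-40),((.464,-.2385,.16),-7,50)])
E
```

```text
t 10.05 p [ 0.5419 -0.2458  0.1624] toolx -7.11 z [-0.6364  0.0791 -0.7673] F [0.4202 0.6735 0.5064] w 0.06805277710097643 q [ 0.3294  0.8083 -0.098   1.3501  0.1436  1.6813 -1.4947]
[[-0.0007, -0.0037, 0.4043], [-0.0006, -0.0012, -0.0009]]
[[-0.1675, -0.0037, 0.2048], [-0.0006, -0.0012, -0.0009]]
[[-0.2339, 0.0094, 0.2082], [0.0002, 0.9988, -0.0012]]
```

Emit:
servo_tool([
  [[0,-0.003,0.15],[0,0,0]],
  [[0,-0.003,0.3],[0,0,0]],
  [[0,-0.003,0.404],[0,0,0]],
  [[0,-0.003,0.404],[0,0,0]],
  [[0,-0.003,0.404],[0,0,0]],
])

```text
clock: 10.55
tcp_pos: [0.4784, -0.2371, 0.0855]
orientation: [-2.909, 0.182, 1.056]
contact_force: [1.6, -0.0, 0.4]
grip_width: 0.0684
gripper_force: 0.0
```

Emit:
servo_tool([
  [[0,0,0],[0,0,0]],
  [[0,0,0],[0,0,0]],
  [[0,0,0],[0,0,0]],
  [[0,0,0],[0,0,0]],
  [[0,0,0],[0,0,0]],
  [[0,0,0],[0,0,0]],
  [[0,0,0],[0,0,0]],
], claw=1, squeeze=60)

```text
clock: 11.25
tcp_pos: [0.4801, -0.2373, 0.086]
orientation: [-2.911, 0.183, 1.053]
contact_force: [2.7, -0.8, 5.7]
grip_width: 0.0497
gripper_force: 62.4
```

```bash
python3 - <<'E'
from go import *
state()
rows([((.4776,-.2369,.16),-7,-40),((.464,-.2385,.17),-7,50)])
E
```

```text
t 11.25 p [ 0.4801 -0.2373  0.086 ] toolx -7.24 z [-0.6351  0.0784 -0.7684] F [ 2.7086 -0.7675  5.6604] w 0.049655986174346606 q [ 0.3514  0.811  -0.1042  1.5542  0.1589  1.475  -1.5166]
[[-0.1972, 0.0, -0.221], [-0.0003, -0.0023, -0.0021]]
[[-0.2637, 0.0132, -0.2177], [0.0014, 0.9977, -0.0018]]
```

Held (49.7 mm). Lift, then rotate.

Emit:
servo_tool([
  [[-0.1,0,-0.11],[0,0,0]],
  [[-0.197,0,-0.221],[0,0,0]],
  [[-0.197,0,-0.221],[0,0,0]],
  [[-0.22,0.005,-0.22],[0,0.08,0]],
  [[-0.264,0.013,-0.218],[0,0.16,0]],
  [[-0.264,0.013,-0.218],[0,0.24,0]],
  [[-0.264,0.013,-0.218],[0,0.32,0]],
  [[-0.264,0.013,-0.218],[0,0.4,0]],
  [[-0.264,0.013,-0.218],[0,0.48,0]],
  [[-0.264,0.013,-0.218],[0,0.56,0]],
  [[-0.264,0.013,-0.218],[0,0.64,0]],
  [[-0.264,0.013,-0.218],[0,0.72,0]],
  [[-0.264,0.013,-0.218],[0,0.8,0]],
  [[-0.264,0.013,-0.218],[0,0.88,0]],
  [[-0.264,0.013,-0.218],[0,0.96,0]],
  [[-0.264,0.013,-0.218],[0,1,0]],
  [[-0.264,0.013,-0.218],[0,1,0]],
  [[-0.264,0.013,-0.218],[0,1,0]],
])

```text
clock: 13.05
tcp_pos: [0.4598, -0.2443, 0.1902]
orientation: [-2.945, 0.148, -1.01]
contact_force: [-0.2, 0.6, -1.7]
grip_width: 0.0495
gripper_force: 62.2
```

```bash
python3 - <<'E'
from go import *
state()
rows([((.464,-.2385,.115),-7,50),((.464,-.2385,.102),-7,50)])
snap('side','b1')
E
```

```text
t 13.05 p [ 0.4598 -0.2443  0.1902] toolx -7.06 z [ 0.6136 -0.0076 -0.7896] F [-0.1654  0.6403 -1.6793] w 0.049486190782933946 q [ 1.2318  0.2339 -0.7322  2.3306 -1.2447  0.1792  0.0779]
[[-0.1728, -0.0083, 0.2477], [-0.0426, 0.1368, -0.0052]]
[[-0.2046, -0.0055, 0.2888], [-0.0426, 0.1368, -0.0052]]
```

View pics/b1.png

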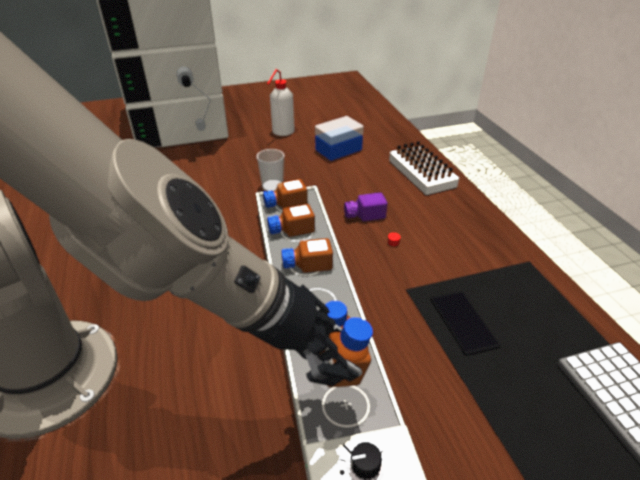

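```bash
cat > kin.py <<'E'
from go import *
from scipy.optimize import least_squares
D=[# q, p, toolx yaw, z
([1.2079,.477,.0224,1.5554,-.0115,1.1093,-.0831],[.1701,-.6532,.2503],14.6,[0,0,-1]),
([.6299,.3919,-.1169,1.8643,.0594,.8885,-.8343],[.4577,-.3456,.1805],14.45,[-.0006,-.0014,-1]),
([.9023,.5461,-.483,1.9019,.356,.7796,.4127],[.4584,-.3421,.0977],100.92,[-.003,-.0029,-1]),
([.9442,.5577,-.5387,1.899,.3974,.7937,.6124],[.458,-.3423,.0978],114.31,[-.0039,-.0031,-1]),
([1.0154,.5934,-.5423,1.4331,.3161,1.2022,.8243],[.5173,-.4856,.2488],112.32,[-.0009,-.0012,-1]),
([.4322,.4795,-.2574,1.6502,.2671,1.2393,-1.0717],[.5422,-.2455,.2216],24.24,[-.2183,-.0944,-.9713]),
([.3294,.8083,-.098,1.3501,.1436,1.6813,-1.4947],[.5419,-.2458,.1624],-7.11,[-.6364,.0791,-.7673]),
([.3514,.811,-.1042,1.5542,.1589,1.475,-1.5166],[.4801,-.2373,.086],-7.24,[-.6351,.0784,-.7684]),
([1.2318,.2339,-.7322,2.3306,-1.2447,.1792,.0779],[.4598,-.2443,.1902],-7.06,[.6136,-.0076,-.7896])]
def fk(q,P,s):
    o1,o7,d1,a,b,c,e1,e2,e3,e4=P
    T=R.identity();p=np.array([0,0,d1])
    T=R.from_euler('z',s[0]*q[0]+o1);p=p+T.apply([e1,0,0])
    T=T*R.from_euler('y',q[1])*R.from_euler('z',s[1]*q[2]);p=p+T.apply([e2,0,a])
    T=T*R.from_euler('y',q[3])*R.from_euler('z',s[2]*q[4]);p=p+T.apply([e3,0,b])
    T=T*R.from_euler('y',q[5])*R.from_euler('z',s[3]*q[6]+o7);p=p+T.apply([e4*0,0,c])
    return p,T
def res(P,s):
    f=[]
    for q,p,y,z in D:
        a,T=fk(q,P,s);M=T.as_matrix();f+=list((a-p)*5)+list(M[:,2]-z)
        ey=np.arctan2(M[1,0],M[0,0])-np.radians(y);f+=[np.sin(ey)*.5,.5*(1-np.cos(ey))]
    return np.array(f)
def fit():
    import itertools;best=None
    for s in itertools.product([-1,1],repeat=4):
        for o1,o7 in itertools.product([0,3.14],[1.57,-1.57,0,3.14]):
            f=least_squares(res,[o1,o7,.36,.42,.4,.2,0,0,0,0],args=(s,))
            if best is None or f.cost<best[0]: best=(f.cost,f.x,s)
    return best
if __name__=='__main__':
    b=fit();print(b);print(np.abs(res(b[1],b[2])).max());np.savez('kin.npz',P=b[1],s=b[2])
E
python3 kin.py
```

```text
(np.float64(0.014744598727939937), array([-0.0974,  1.4834,  0.281 ,  0.5288,  0.4816,  0.2873,  0.0096,
       -0.0113,  0.0088,  0.    ]), (-1, -1, -1, -1))
0.06156440660011564
```

```bash
cat > ik.py <<'E'
from kin import *
K=np.load('kin.npz');P=K['P'];S=K['s']
lo=np.array([-2.96,-.34,-1.41,.24,-1.37,.17,-2.96])+.04;hi=np.array([2.96,2.1,1.46,2.44,4.51,1.92,2.96])-.04
rng=np.random.default_rng(0)
def ik(pos,psi,tau,seed=None,n=6):
    Rg=Rt(psi,tau);best=None
    for i in range(n):
        q0=np.clip(seed,lo+.01,hi-.01) if seed is not None and i==0 else np.clip([-np.arctan2(pos[1],pos[0])+rng.normal()*.4,.5,rng.normal()*.4,1.7,rng.normal()*.4,1.,rng.normal()*1.2],lo+.01,hi-.01)
        def f(q):
            a,T=fk(q,P,S);return np.r_[(a-pos)*5,(Rg.inv()*T).as_rotvec()]
        s=least_squares(f,q0,bounds=(lo,hi),max_nfev=60)
        if best is None or s.cost<best[0]-1e-6: best=(s.cost,s.x)
        if best[0]<1e-5: break
    return best
E
python3 - <<'E'
from ik import *
for nm,pos in(('s1',(.464,-.2385,.102)),('s1hi',(.464,-.2385,.17)),('s4',(.505,.0895,.102)),('s5',(.515,.199,.102)),('s6',(.525,.3085,.102))):
  for tau in(50,-40,-50):
    print(nm,tau,[(psi,float(np.round(np.sqrt(2*ik(pos,psi,tau,n=4)[0]),3))) for psi in(-7,-30,-50,30,60,90,173,130)])
E
```

```text
s1 50 [(-7, 0.303), (-30, 0.224), (-50, 0.121), (30, 0.0), (60, 0.0), (90, 0.0), (173, 0.0), (130, 0.0)]
s1 -40 [(-7, 0.0), (-30, 0.0), (-50, 0.0), (30, 0.0), (60, 0.0), (90, 0.0), (173, 0.034), (130, 0.018)]
s1 -50 [(-7, 0.071), (-30, 0.117), (-50, 0.074), (30, 0.0), (60, 0.0), (90, 0.0), (173, 0.144), (130, 0.121)]
s1hi 50 [(-7, 0.115), (-30, 0.28), (-50, 0.183), (30, 0.0), (60, 0.0), (90, 0.0), (173, 0.0), (130, 0.0)]
s1hi -40 [(-7, 0.001), (-30, 0.0), (-50, 0.0), (30, 0.0), (60, 0.0), (90, 0.0), (173, 0.008), (130, 0.0)]
s1hi -50 [(-7, 0.0), (-30, 0.0), (-50, 0.0), (30, 0.0), (60, 0.0), (90, 0.0), (173, 0.11), (130, 0.084)]
s4 50 [(-7, 0.332), (-30, 0.096), (-50, 0.0), (30, 0.171), (60, 0.0), (90, 0.003), (173, 0.0), (130, 0.0)]
s4 -40 [(-7, 0.0), (-30, 0.0), (-50, 0.0), (30, 0.004), (60, 0.0), (90, 0.0), (173, 0.072), (130, 0.0)]
s4 -50 [(-7, 0.0), (-30, 0.0), (-50, 0.0), (30, 0.0), (60, 0.009), (90, 0.001), (173, 0.189), (130, 0.0)]
s5 50 [(-7, 0.216), (-30, 0.0), (-50, 0.0), (30, 0.117), (60, 0.097), (90, 0.0), (173, 0.0), (130, 0.0)]
s5 -40 [(-7, 0.0), (-30, 0.022), (-50, 0.051), (30, 0.0), (60, 0.0), (90, 0.0), (173, 0.0), (130, 0.0)]
s5 -50 [(-7, 0.0), (-30, 0.0), (-50, 0.0), (30, 0.0), (60, 0.0), (90, 0.0), (173, 0.002), (130, 0.0)]
s6 50 [(-7, 0.089), (-30, 0.0), (-50, 0.0), (30, 0.353), (60, 0.007), (90, 0.0), (173, 0.0), (130, 0.003)]
s6 -40 [(-7, 0.075), (-30, 0.0), (-50, 0.0), (30, 0.001), (60, 0.0), (90, 0.0), (173, 0.0), (130, 0.0)]
s6 -50 [(-7, 0.0), (-30, 0.0), (-50, 0.0), (30, 0.0), (60, 0.0), (90, 0.002), (173, 0.0), (130, 0.0)]
```

```bash
python3 - <<'E'
from go import *
st=((.464,-.2385,.17),-7,50)
print('from cmd');rows([((.464,-.2425,.17),35,50)],st)
print('from meas');rows([((.464,-.2425,.17),35,50)])
E
```

```text
from cmd
[[0.0013, 0.0159, 0.0015], [0.3575, 0.0, -0.3]]
from meas
[[-0.0317, -0.0222, 0.0809], [0.2865, 0.1177, -0.3446]]
```

Emit:
servo_tool([
  [[0,0.016,0],[0.09,0,-0.075]],
  [[0,0.016,0],[0.18,0,-0.15]],
  [[0,0.016,0],[0.27,0,-0.225]],
  [[0,0.016,0],[0.357,0,-0.3]],
  [[0,0.016,0],[0.357,0,-0.3]],
  [[0,0.016,0],[0.357,0,-0.3]],
  [[0,0.016,0],[0.357,0,-0.3]],
  [[0,0.016,0],[0.357,0,-0.3]],
])

```text
clock: 13.9
tcp_pos: [0.459, -0.247, 0.1894]
orientation: [-2.494, -0.732, -0.889]
contact_force: [0.2, 0.8, -1.2]
grip_width: 0.0494
gripper_force: 62.6
```

```bash
python3 - <<'E'
from ik import *
state()
o=r.get_obs()
a,T=fk(o['joints'],P,S);print(a,T.as_matrix()[:,2])
rows([((.464,-.2425,.15),35,50)])
E
```

```text
t 13.9 p [ 0.459  -0.247   0.1894] toolx 27.24 z [ 0.4623  0.515  -0.7218] F [ 0.2141  0.7904 -1.1746] w 0.04937409590442917 q [ 1.2482  0.4762 -0.5702  2.0277 -0.7181  0.8446  0.256 ]
[ 0.4744 -0.2644  0.1896] [ 0.5102  0.4676 -0.7218]
[[-0.0858, 0.0266, 0.1322], [-0.0961, 0.0822, -0.0708]]
```

Emit:
servo_tool([
  [[-0.04,0.013,0.06],[-0.05,0.04,-0.035]],
  [[-0.086,0.027,0.132],[-0.096,0.082,-0.071]],
  [[-0.086,0.027,0.132],[-0.096,0.082,-0.071]],
  [[-0.086,0.027,0.132],[-0.096,0.082,-0.071]],
  [[-0.086,0.027,0.132],[-0.096,0.082,-0.071]],
  [[-0.086,0.027,0.132],[-0.096,0.082,-0.071]],
])

```text
clock: 14.5
tcp_pos: [0.4655, -0.2446, 0.1516]
orientation: [-2.516, -0.797, -1.175]
contact_force: [0.5, 0.4, -0.8]
grip_width: 0.0493
gripper_force: 62.8
```

```bash
python3 - <<'E'
from ik import *
state()
rows([((.464,-.2425,.12),35,50),((.464,-.2425,.104),35,50)])
snap('side','b1b')
E
```

```text
t 14.5 p [ 0.4655 -0.2446  0.1516] toolx 35.25 z [ 0.6282  0.4388 -0.6426] F [ 0.4635  0.3745 -0.8067] w 0.049338553502228585 q [ 1.4189  0.5838 -0.7378  2.1531 -0.963   0.5955  0.6755]
[[-0.0969, -0.0108, 0.081], [0.0005, -0.0002, 0.0018]]
[[-0.146, -0.011, 0.1221], [0.0005, -0.0002, 0.0018]]
```

View pics/b1b.png

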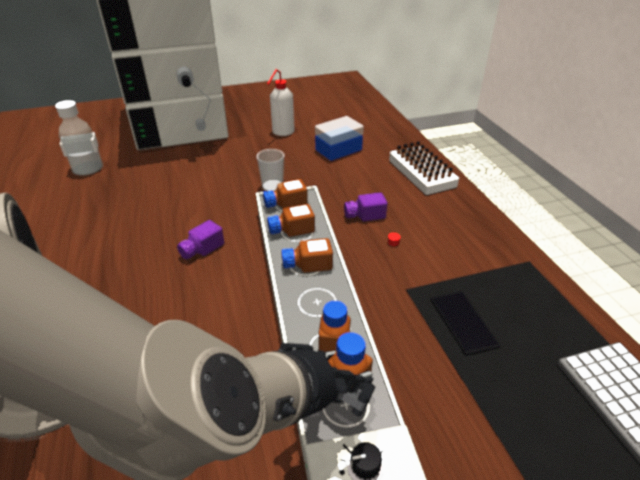

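Emit:
servo_tool([
  [[-0.05,-0.005,0.04],[0,0,0]],
  [[-0.097,-0.011,0.081],[0,0,0]],
  [[-0.12,-0.011,0.1],[0,0,0]],
  [[-0.146,-0.011,0.122],[0,0,0]],
  [[-0.146,-0.011,0.122],[0,0,0]],
  [[-0.146,-0.011,0.122],[0,0,0]],
  [[-0.146,-0.011,0.122],[0,0,0]],
])

```text
clock: 15.25
tcp_pos: [0.463, -0.242, 0.1029]
orientation: [-2.515, -0.795, -1.175]
contact_force: [0.2, -0.2, -2.0]
grip_width: 0.0496
gripper_force: 61.8
```

```bash
python3 - <<'E'
from ik import *
state()
E
```

```text
t 15.25 p [ 0.463  -0.242   0.1029] toolx 35.14 z [ 0.6282  0.4396 -0.6419] F [ 0.2037 -0.1707 -2.0059] w 0.04958005796251982 q [ 1.4258  0.6977 -0.7492  2.1693 -0.9864  0.5008  0.7757]
```

Emit:
servo_tool([
  [[-0.005,0,0.004],[0,0,0]],
  [[-0.009,0,0.008],[0,0,0]],
  [[-0.009,0,0.008],[0,0,0]],
])

```text
clock: 15.55
tcp_pos: [0.463, -0.2419, 0.1019]
orientation: [-2.511, -0.795, -1.179]
contact_force: [-17.3, -3.2, 25.5]
grip_width: 0.0495
gripper_force: 65.0
```

Emit:
servo_tool([
  [[0.007,0,-0.006],[0,0,0]],
  [[0.007,0,-0.006],[0,0,0]],
  [[0.007,0,-0.006],[0,0,0]],
])

```text
clock: 15.85
tcp_pos: [0.4629, -0.242, 0.1021]
orientation: [-2.515, -0.794, -1.175]
contact_force: [-3.4, -2.2, 3.6]
grip_width: 0.0497
gripper_force: 62.4
```

Emit:
servo_tool([
  [[0,0,0],[0,0,0]],
  [[0,0,0],[0,0,0]],
  [[0,0,0],[0,0,0]],
  [[0,0,0],[0,0,0]],
  [[0,0,-0.1],[0,0,0]],
  [[0,0,-0.25],[0,0,0]],
  [[0,0,-0.45],[0,0,0]],
  [[0.15,0,-0.6],[0,0,0]],
  [[0.15,0,-0.6],[0,0,0]],
  [[0.15,0,-0.6],[0,0,0]],
], claw=0.22)

```text
clock: 16.85
tcp_pos: [0.3885, -0.2944, 0.2279]
orientation: [-2.517, -0.797, -1.175]
contact_force: [0.2, -0.1, -0.8]
grip_width: 0.0668
gripper_force: 0.0
```

```bash
python3 - <<'E'
from ik import *
state()
o=r.get_obs()
for pos,psi,tau in(((.505,.0895,.17),-50,50),((.505,.0895,.17),171,-50),((.505,.0895,.17),171,-30)):pass
# candidates: grasp psi g, tilt tg -> place tilt tg-90, yaw psi2
for nm,gr,ax,pl in(('b4',(.5037,.0826,.085),171,(.5004,.0895,.102)),('b5',(.5018,.2037,.085),179.5,(.511,.199,.102)),('b6',(.5139,.3077,.085),183,(.521,.3085,.102))):
  for tg in(60,50,40,30,15):
    e=[ik(gr,ax-180,tg),ik(gr,ax,-tg)]
    f=[(psi,float(np.round(np.sqrt(2*ik(pl,psi,tg-90,n=4)[0]),3))) for psi in(-60,-40,-20,-5,10,30,60)]
    print(nm,tg,[float(np.round(np.sqrt(2*x[0]),3)) for x in e],f)
E
```

```text
t 16.85 p [ 0.3885 -0.2944  0.2279] toolx 35.32 z [ 0.6286  0.4376 -0.643 ] F [ 0.2427 -0.0996 -0.7691] w 0.06684889574360336 q [ 1.5671  0.4094 -0.6613  2.1111 -0.8506  0.8926  0.6075]
b4 60 [0.274, 0.284] [(-60, 0.002), (-40, 0.0), (-20, 0.006), (-5, 0.004), (10, 0.01), (30, 0.0), (60, 0.0)]
b4 50 [0.347, 0.191] [(-60, 0.001), (-40, 0.0), (-20, 0.004), (-5, 0.0), (10, 0.0), (30, 0.003), (60, 0.0)]
b4 40 [0.081, 0.081] [(-60, 0.07), (-40, 0.023), (-20, 0.024), (-5, 0.01), (10, 0.0), (30, 0.0), (60, 0.0)]
b4 30 [0.073, 0.0] [(-60, 0.055), (-40, 0.013), (-20, 0.0), (-5, 0.0), (10, 0.0), (30, 0.0), (60, 0.0)]
b4 15 [0.0, 0.0] [(-60, 0.057), (-40, 0.003), (-20, 0.0), (-5, 0.117), (10, 0.167), (30, 0.084), (60, 0.0)]
b5 60 [0.383, 0.137] [(-60, 0.0), (-40, 0.0), (-20, 0.0), (-5, 0.0), (10, 0.0), (30, 0.0), (60, 0.002)]
b5 50 [0.068, 0.066] [(-60, 0.0), (-40, 0.0), (-20, 0.0), (-5, 0.022), (10, 0.0), (30, 0.016), (60, 0.004)]
b5 40 [0.002, 0.003] [(-60, 0.0), (-40, 0.04), (-20, 0.056), (-5, 0.065), (10, 0.0), (30, 0.0), (60, 0.0)]
b5 30 [0.033, 0.0] [(-60, 0.0), (-40, 0.002), (-20, 0.0), (-5, 0.0), (10, 0.0), (30, 0.0), (60, 0.0)]
b5 15 [0.0, 0.0] [(-60, 0.061), (-40, 0.024), (-20, 0.0), (-5, 0.092), (10, 0.207), (30, 0.218), (60, 0.0)]
b6 60 [0.0, 0.0] [(-60, 0.0), (-40, 0.0), (-20, 0.012), (-5, 0.0), (10, 0.0), (30, 0.037), (60, 0.0)]
b6 50 [0.0, 0.0] [(-60, 0.0), (-40, 0.035), (-20, 0.0), (-5, 0.0), (10, 0.0), (30, 0.0), (60, 0.0)]
b6 40 [0.007, 0.0] [(-60, 0.0), (-40, 0.038), (-20, 0.065), (-5, 0.0), (10, 0.0), (30, 0.0), (60, 0.003)]
b6 30 [0.002, 0.0] [(-60, 0.0), (-40, 0.0), (-20, 0.0), (-5, 0.0), (10, 0.027), (30, 0.093), (60, 0.001)]
b6 15 [0.0, 0.001] [(-60, 0.011), (-40, 0.296), (-20, 0.0), (-5, 0.079), (10, 0.236), (30, 0.333), (60, 0.15)]
```

```bash
cat >> ik.py <<'E'
def dls(q,pos,Rg,n=15):
    for _ in range(n):
        a,T=fk(q,P,S);e=np.r_[pos-a,(Rg*T.inv()).as_rotvec()*.3]
        J=np.zeros((6,7))
        for j in range(7):
            d=q.copy();d[j]+=1e-5;b,U=fk(d,P,S);J[:,j]=np.r_[b-a,(U*T.inv()).as_rotvec()*.3]/1e-5
        q=np.clip(q+np.linalg.solve(J.T@J+1e-4*np.eye(7),J.T@e).clip(-.2,.2),lo,hi)
    return q,np.linalg.norm(e)
def path(q,wps,steps=8):
    from scipy.spatial.transform import Slerp
    a,T=fk(q,P,S)
    for pos,psi,tau in wps:
        G=Rt(psi,tau);sl=Slerp([0,1],R.concatenate([T,G]));m=0
        for t in np.linspace(1/steps,1,steps):
            q,e=dls(q,a+(np.array(pos)-a)*t,sl(t));m=max(m,e)
        print('  ->',pos,psi,tau,'maxerr',round(m,3),'end',round(e,3),'q',np.round(q,2));a=np.array(pos);T=G
    return q
E
python3 - <<'E'
from meas import *
measure()
from ik import *
q=r.get_obs()['joints']
for ps in(95,171,):
  for pl in(150,175,200):
    print(ps,pl)
    path(np.array(q),[((.40,-.05,.28),ps,0),((.46,.09,.18),171,-30),((.5037,.0826,.085),171,-30),((.5037,.0826,.17),171,-30),((.505,.0895,.17),pl,60),((.505,.0895,.102),pl,60)])
E
```

```text
slab rect ((0.4892144799232483, -0.01870870590209961), (0.7665894031524658, 0.15065161883831024), 84.60389709472656)
plate z 0.05688169900630968
stations [[0.5224145785400587, 0.30519395724888515], [0.5192638740332469, 0.19657202968724308], [0.4901017034313486, -0.021113020206376773], [0.47710908850380973, -0.24310040190711882], [0.4688818775274365, -0.13169918691010143], [0.49377514418112545, 0.08689463317814553], [0.7518897378741803, -0.10210529813929578]]
obj [235.5229 237.0071] 700 ztop 0.10990930099646856 rect [array([0.5087, 0.3064]), array([0.0976, 0.0495]), np.float64(5.0757)] all [array([0.509 , 0.3068]), array([0.1   , 0.0507]), np.float64(3.4107)] blue [0.4713 0.3055 0.0969]
obj [322.1244 240.1022] 675 ztop 0.11045615457252247 rect [array([0.4989, 0.0828]), array([0.0489, 0.0982]), np.float64(82.9989)] all [array([0.4989, 0.0834]), array([0.0497, 0.1   ]), np.float64(81.3475)] blue [0.4617 0.0896 0.0965]
obj [167.7425 237.7904] 167 ztop 0.10059022586611789 rect [array([0.5125, 0.4797]), array([0.0685, 0.0696]), np.float64(44.0822)] all [array([0.5126, 0.4795]), array([0.07
[... 4335 characters left out ...]
505, 0.0895, 0.102) 175 60 maxerr 0.007 end 0.0 q [ 0.31  1.16 -0.89  1.44  0.28  1.83  0.8 ]
171 200
  -> (0.4, -0.05, 0.28) 171 0 maxerr 0.0 end 0.0 q [ 1.16 -0.03 -1.13  2.09 -0.03  1.06  1.46]
  -> (0.46, 0.09, 0.18) 171 -30 maxerr 0.0 end 0.0 q [ 0.39  0.14 -0.93  2.38  1.09  0.43 -0.04]
  -> (0.5037, 0.0826, 0.085) 171 -30 maxerr 0.0 end 0.0 q [ 0.22  0.47 -0.75  2.37  1.76  0.54 -0.62]
  -> (0.5037, 0.0826, 0.17) 171 -30 maxerr 0.0 end 0.0 q [ 0.34  0.24 -0.85  2.32  1.21  0.46 -0.08]
  -> (0.505, 0.0895, 0.17) 200 60 maxerr 0.047 end 0.047 q [ 0.07  0.97 -0.68  1.43  0.36  1.88  1.18]
  -> (0.505, 0.0895, 0.102) 200 60 maxerr 0.03 end 0.0 q [-0.09  0.99 -0.4   1.43  0.28  1.85  1.33]
```

```bash
python3 - <<'E'
from ik import *
rows([((.44,-.05,.28),95,0),])
rows([((.454,.0904,.172),171,-30)],((.44,-.05,.28),95,0))
path(r.get_obs()['joints'],[((.44,-.05,.28),95,0),((.454,.0904,.172),171,-30)])
E
```

```text
[[0.6326, -0.6761, 0.4208], [0.2899, -0.5036, -0.6212]]
[[0.5546, 0.1047, 0.432], [-0.2208, -0.2826, -0.8239]]
  -> (0.44, -0.05, 0.28) 95 0 maxerr 0.0 end 0.0 q [ 0.88  0.1  -0.94  2.02  0.09  1.07  0.  ]
  -> (0.454, 0.0904, 0.172) 171 -30 maxerr 0.002 end 0.002 q [ 0.42  0.16 -0.97  2.4   1.16  0.44 -0.12]
```

Emit:
servo_tool([
  [[0.3,-0.34,0.0],[0.05,-0.08,-0.1]],
  [[0.632,-0.676,0.42],[0.29,-0.504,-0.621]],
  [[0.632,-0.676,0.42],[0.29,-0.504,-0.621]],
  [[0.632,-0.676,0.42],[0.29,-0.504,-0.621]],
  [[0.632,-0.676,0.42],[0.29,-0.504,-0.621]],
  [[0.632,-0.676,0.42],[0.29,-0.504,-0.621]],
  [[0.632,-0.676,0.42],[0.29,-0.504,-0.621]],
  [[0.632,-0.676,0.42],[0.29,-0.504,-0.621]],
  [[0.632,-0.676,0.42],[0.29,-0.504,-0.621]],
  [[0.632,-0.676,0.42],[0.29,-0.504,-0.621]],
  [[0.632,-0.676,0.42],[0.29,-0.504,-0.621]],
  [[0.632,-0.676,0.42],[0.29,-0.504,-0.621]],
  [[0.632,-0.676,0.42],[0.29,-0.504,-0.621]],
], claw=0.2)

```text
clock: 18.25
tcp_pos: [0.4395, -0.0521, 0.2801]
orientation: [-2.127, -2.311, 0.001]
contact_force: [-0.6, 0.6, -0.0]
grip_width: 0.0686
gripper_force: 0.0
```

Emit:
servo_tool([
  [[0.55,0.1,0.2],[-0.22,-0.283,-0.824]],
  [[0.55,0.1,0.2],[-0.22,-0.283,-0.824]],
  [[0.55,0.1,0.2],[-0.22,-0.283,-0.824]],
  [[0.555,0.105,0.432],[-0.22,-0.283,-0.824]],
  [[0.555,0.105,0.432],[-0.22,-0.283,-0.824]],
  [[0.555,0.105,0.432],[-0.22,-0.283,-0.824]],
  [[0.555,0.105,0.432],[-0.22,-0.283,-0.824]],
  [[0.555,0.105,0.432],[-0.22,-0.283,-0.824]],
  [[0.555,0.105,0.432],[-0.22,-0.283,-0.824]],
  [[0.555,0.105,0.432],[-0.22,-0.283,-0.824]],
  [[0.555,0.105,0.432],[-0.22,-0.283,-0.824]],
  [[0.555,0.105,0.432],[-0.22,-0.283,-0.824]],
  [[0.555,0.105,0.432],[-0.22,-0.283,-0.824]],
  [[0.555,0.105,0.432],[-0.22,-0.283,-0.824]],
])

```text
clock: 19.65
tcp_pos: [0.4548, 0.0894, 0.1726]
orientation: [0.208, 2.611, -0.058]
contact_force: [0.3, -0.8, 0.6]
grip_width: 0.0685
gripper_force: 0.0
```

```bash
python3 - <<'E'
from ik import *
state()
rows([((.454,.0904,.172),171,-30),((.5037,.0826,.085),171,-30)])
E
```

```text
t 19.65 p [0.4548 0.0894 0.1726] toolx 170.9 z [ 0.4936 -0.081  -0.8659] F [ 0.2671 -0.809   0.5743] w 0.06846265327359491 q [ 0.4086  0.2006 -1.0111  2.3939  1.209   0.5444 -0.1899]
[[0.0045, 0.0035, 0.0003], [-0.0018, 0.0001, -0.001]]
[[0.0043, 0.0049, 0.4023], [-0.0018, 0.0001, -0.001]]
```

Reached well. Descend and grip.

Emit:
servo_tool([
  [[0.004,0.005,0.15],[0,0,0]],
  [[0.004,0.005,0.3],[0,0,0]],
  [[0.004,0.005,0.402],[0,0,0]],
  [[0.004,0.005,0.402],[0,0,0]],
  [[0.004,0.005,0.402],[0,0,0]],
  [[0.004,0.005,0.402],[0,0,0]],
])

```text
clock: 20.25
tcp_pos: [0.5033, 0.083, 0.0861]
orientation: [0.206, 2.61, -0.058]
contact_force: [-0.1, 0.5, -0.4]
grip_width: 0.0681
gripper_force: 0.0
```

Emit:
servo_tool([
  [[0,0,0],[0,0,0]],
  [[0,0,0],[0,0,0]],
  [[0,0,0],[0,0,0]],
  [[0,0,0],[0,0,0]],
  [[0,0,0],[0,0,0]],
  [[0,0,0],[0,0,0]],
  [[0,0,0],[0,0,0]],
], claw=1, squeeze=60)

```text
clock: 20.95
tcp_pos: [0.5035, 0.0827, 0.0866]
orientation: [0.205, 2.608, -0.06]
contact_force: [-5.1, -1.9, 10.4]
grip_width: 0.0495
gripper_force: 61.1
```

```bash
python3 - <<'E'
from ik import *
state()
o=r.get_obs();p=o['tcp_pos']
rows([(p+[0,0,.09],171,-30),((.505,.085,.19),160,60)])
q=o['joints']
for pl in(150,160,170):path(q,[(p+[0,0,.09],171,-30),((.505,.085,.19),pl,60),((.505,.085,.102),pl,60)])
E
```

```text
t 20.95 p [0.5035 0.0827 0.0866] toolx 171.07 z [ 0.4962 -0.0816 -0.8643] F [-5.0598 -1.8851 10.4209] w 0.04945512267341003 q [ 0.2868  0.5002 -0.8719  2.3668  1.6728  0.6635 -0.5439]
[[-0.181, -0.0011, -0.3112], [-0.0019, 0.0021, 0.0007]]
[[-0.2119, 0.0088, -0.3553], [-0.0369, 0.999, 0.1303]]
  -> [0.5035 0.0827 0.1766] 171 -30 maxerr 0.0 end 0.0 q [ 0.49  0.27 -1.02  2.31  1.22  0.52 -0.09]
  -> (0.505, 0.085, 0.19) 150 60 maxerr 0.0 end 0.0 q [ 0.58  1.11 -1.12  1.53  0.12  1.7   0.45]
  -> (0.505, 0.085, 0.102) 150 60 maxerr 0.0 end 0.0 q [ 0.56  1.22 -1.05  1.53  0.21  1.62  0.5 ]
  -> [0.5035 0.0827 0.1766] 171 -30 maxerr 0.0 end 0.0 q [ 0.49  0.27 -1.02  2.31  1.22  0.52 -0.09]
  -> (0.505, 0.085, 0.19) 160 60 maxerr 0.0 end 0.0 q [ 0.5   1.12 -1.1   1.48  0.18  1.81  0.54]
  -> (0.505, 0.085, 0.102) 160 60 maxerr 0.0 end 0.0 q [ 0.48  1.22 -1.03  1.49  0.26  1.73  0.58]
  -> [0.5035 0.0827 0.1766] 171 -30 maxerr 0.0 end 0.0 q [ 0.49  0.27 -1.02  2.31  1.22  0.52 -0.09]
  -> (0.505, 0.085, 0.19) 170 60 maxerr 0.01 end 0.01 q [ 0.41  1.1  -1.05  1.45  0.22  1.88  0.65]
  -> (0.505, 0.085, 0.102) 170 60 maxerr 0.004 end 0.0 q [ 0.39  1.2  -0.98  1.45  0.3   1.81  0.7 ]
```

```bash
python3 - <<'E'
from ik import *
rows([((.5064,.0867,.19),155,60)])
E
```

```text
[[-0.2158, 0.0164, -0.3531], [-0.0528, 0.9953, 0.1899]]
```

Emit:
servo_tool([
  [[-0.09,0,-0.15],[0,0,0]],
  [[-0.18,0,-0.31],[0,0,0]],
  [[-0.18,0,-0.31],[0,0,0]],
  [[-0.216,0.016,-0.353],[0,0.08,0.02]],
  [[-0.216,0.016,-0.353],[-0.01,0.16,0.03]],
  [[-0.216,0.016,-0.353],[-0.015,0.24,0.045]],
  [[-0.216,0.016,-0.353],[-0.02,0.32,0.06]],
  [[-0.216,0.016,-0.353],[-0.02,0.4,0.075]],
  [[-0.216,0.016,-0.353],[-0.025,0.48,0.09]],
  [[-0.216,0.016,-0.353],[-0.03,0.56,0.105]],
  [[-0.216,0.016,-0.353],[-0.035,0.64,0.12]],
  [[-0.216,0.016,-0.353],[-0.04,0.72,0.135]],
  [[-0.216,0.016,-0.353],[-0.04,0.8,0.15]],
  [[-0.216,0.016,-0.353],[-0.045,0.88,0.165]],
  [[-0.216,0.016,-0.353],[-0.05,0.96,0.18]],
  [[-0.216,0.016,-0.353],[-0.053,0.995,0.19]],
  [[-0.216,0.016,-0.353],[-0.053,0.995,0.19]],
  [[-0.216,0.016,-0.353],[-0.053,0.995,0.19]],
  [[-0.216,0.016,-0.353],[-0.053,0.995,0.19]],
  [[-0.216,0.016,-0.353],[-0.053,0.995,0.19]],
])

```text
clock: 22.95
tcp_pos: [0.5065, 0.0867, 0.1896]
orientation: [-0.455, -2.056, -0.264]
contact_force: [0.7, -0.2, -1.4]
grip_width: 0.0494
gripper_force: 63.1
```

```bash
python3 - <<'E'
from ik import *
state()
rows([((.5064,.0867,.12),155,60),((.5064,.0867,.1025),155,60)])
snap('side','b4')
E
```

```text
t 22.95 p [0.5065 0.0867 0.1896] toolx 155.08 z [-0.7847  0.3662 -0.5002] F [ 0.7074 -0.229  -1.4009] w 0.049421020497836844 q [ 0.4952  1.0285 -0.9517  1.4396  0.0153  1.7536  0.6521]
[[-0.2408, -0.0003, 0.1394], [0.0002, 0.0002, 0.0004]]
[[-0.3014, -0.0004, 0.1744], [0.0002, 0.0002, 0.0004]]
```

View pics/b4.png

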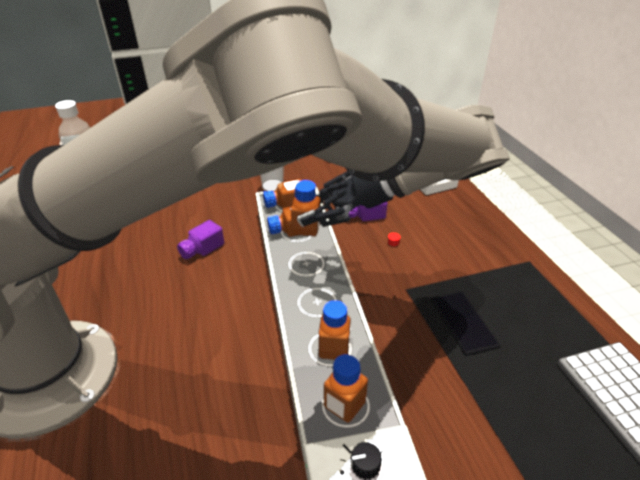

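Emit:
servo_tool([
  [[-0.08,0,0.045],[0,0,0]],
  [[-0.16,0,0.09],[0,0,0]],
  [[-0.24,0,0.139],[0,0,0]],
  [[-0.28,0,0.16],[0,0,0]],
  [[-0.301,0,0.174],[0,0,0]],
  [[-0.301,0,0.174],[0,0,0]],
  [[-0.301,0,0.174],[0,0,0]],
])

```text
clock: 23.7
tcp_pos: [0.5065, 0.0867, 0.1013]
orientation: [-0.456, -2.053, -0.265]
contact_force: [-0.8, -0.2, -0.8]
grip_width: 0.0494
gripper_force: 63.0
```

Emit:
servo_tool([
  [[-0.003,0,0.002],[0,0,0]],
  [[-0.007,0,0.004],[0,0,0]],
  [[-0.007,0,0.004],[0,0,0]],
])

```text
clock: 24.0
tcp_pos: [0.5065, 0.0868, 0.101]
orientation: [-0.455, -2.052, -0.265]
contact_force: [0.2, -0.6, 6.6]
grip_width: 0.0496
gripper_force: 63.7
```

Emit:
servo_tool([
  [[0,0,0],[0,0,0]],
  [[0,0,0],[0,0,0]],
  [[0,0,0],[0,0,0]],
  [[0,0,0],[0,0,0]],
  [[0,0,-0.1],[0,0,0]],
  [[0,0,-0.25],[0,0,0]],
  [[0,0,-0.45],[0,0,0]],
  [[0.3,0,-0.45],[0,0,0]],
  [[0.5,0,-0.45],[0,0,0]],
  [[0.5,0,-0.45],[0,0,0]],
  [[0.5,0,-0.45],[0,0,0]],
  [[0.5,0,-0.45],[0,0,0]],
], claw=0.22)

```text
clock: 25.2
tcp_pos: [0.5384, 0.0712, 0.2637]
orientation: [-0.457, -2.054, -0.263]
contact_force: [0.5, -0.6, -0.7]
grip_width: 0.0663
gripper_force: 0.0
```

```bash
python3 - <<'E'
from meas import *
import io,contextlib
measure()
from ik import *
state();q=r.get_obs()['joints']
for w in ([((.47,.18,.3),175,0)],):
  path(q,w+[((.444,.205,.172),179.5,-30),((.502,.205,.085),179.5,-30),((.502,.205,.18),179.5,-30),((.517,.197,.19),155,60),((.517,.197,.102),155,60)])
E
```

```text
slab rect ((0.49398180842399597, 0.033062636852264404), (0.6641772389411926, 0.15043504536151886), 84.59687805175781)
plate z 0.05616057358521376
stations [[0.4791863065496588, -0.13535036484711188], [0.47802507801720434, -0.23303140550821652], [0.5193050476760126, 0.3121154764794904], [0.5107776332818923, 0.19850517281853192], [0.5049542836417206, 0.08861625093137755], [0.49143879452644285, -0.020337568428347455], [0.7168930991343878, 0.15714825651835734], [0.5145190962321837, 0.31213936036235146], [0.506248419339854, 0.4661317789739311]]
obj [235.4878 236.9928] 697 ztop 0.11040245638089811 rect [array([0.5095, 0.3063]), array([0.0979, 0.0494]), np.float64(5.0963)] all [array([0.5086, 0.3076]), array([0.0998, 0.0507]), np.float64(2.814)] blue [0.4712 0.3058 0.0968]
obj [167.7844 237.9341] 167 ztop 0.09980524824163894 rect [array([0.513 , 0.4789]), array([0.07  , 0.0689]), np.float64(0.8712)] all [array([0.5131, 0.479 ]), array([0.0699, 0.0699]), np.float64(89.3812)] blue None
obj [275.102  241.3546] 657 ztop 0.11105334380499517 rect [array([0.4993, 0.2042]), array([0.0466, 0.0903]),
[... 1350 characters left out ...]
.4873 -0.4141  0.1023] w 0.06635469204781988 q [ 0.4709  0.9686 -0.9283  1.314  -0.0509  1.8998  0.6438]
  -> (0.47, 0.18, 0.3) 175 0 maxerr 0.0 end 0.0 q [ 0.48  0.3  -1.15  1.87  0.3   1.16  0.71]
  -> (0.444, 0.205, 0.172) 179.5 -30 maxerr 0.0 end 0.0 q [ 0.02  0.21 -0.83  2.34  1.16  0.52 -0.2 ]
  -> (0.502, 0.205, 0.085) 179.5 -30 maxerr 0.0 end 0.0 q [-0.08  0.49 -0.67  2.29  1.66  0.56 -0.59]
  -> (0.502, 0.205, 0.18) 179.5 -30 maxerr 0.0 end 0.0 q [ 0.05  0.28 -0.8   2.23  1.15  0.53 -0.08]
  -> (0.517, 0.197, 0.19) 155 60 maxerr 0.0 end 0.0 q [ 0.34  1.09 -1.02  1.46  0.04  1.67  0.47]
  -> (0.517, 0.197, 0.102) 155 60 maxerr 0.0 end 0.0 q [ 0.32  1.19 -0.97  1.46  0.11  1.59  0.52]
```

```bash
python3 - <<'E'
from ik import *
rows([((.47,.18,.3),175,0)])
rows([((.452,.204,.172),179.5,-30)],((.47,.18,.3),175,0))
E
```

```text
[[0.3464, 0.279, 0.3011], [0.1165, -0.6621, -0.2029]]
[[0.0801, 0.0894, 0.512], [-0.0131, -0.3332, -0.0489]]
```

Emit:
servo_tool([
  [[0.346,0.279,0.301],[0.117,-0.662,-0.203]],
  [[0.346,0.279,0.301],[0.117,-0.662,-0.203]],
  [[0.346,0.279,0.301],[0.117,-0.662,-0.203]],
  [[0.346,0.279,0.301],[0.117,-0.662,-0.203]],
  [[0.346,0.279,0.301],[0.117,-0.662,-0.203]],
  [[0.346,0.279,0.301],[0.117,-0.662,-0.203]],
  [[0.346,0.279,0.301],[0.117,-0.662,-0.203]],
  [[0.346,0.279,0.301],[0.117,-0.662,-0.203]],
  [[0.346,0.279,0.301],[0.117,-0.662,-0.203]],
  [[0.346,0.279,0.301],[0.117,-0.662,-0.203]],
  [[0.346,0.279,0.301],[0.117,-0.662,-0.203]],
  [[0.346,0.279,0.301],[0.117,-0.662,-0.203]],
], claw=0.2)

```text
clock: 26.5
tcp_pos: [0.4706, 0.1801, 0.3008]
orientation: [-0.138, -3.138, -0.003]
contact_force: [0.3, -0.3, -0.4]
grip_width: 0.0683
gripper_force: 0.0
```

Emit:
servo_tool([
  [[0.08,0.089,0.3],[-0.013,-0.16,-0.049]],
  [[0.08,0.089,0.512],[-0.013,-0.333,-0.049]],
  [[0.08,0.089,0.512],[-0.013,-0.333,-0.049]],
  [[0.08,0.089,0.512],[-0.013,-0.333,-0.049]],
  [[0.08,0.089,0.512],[-0.013,-0.333,-0.049]],
  [[0.08,0.089,0.512],[-0.013,-0.333,-0.049]],
  [[0.08,0.089,0.512],[-0.013,-0.333,-0.049]],
  [[0.08,0.089,0.512],[-0.013,-0.333,-0.049]],
  [[0.08,0.089,0.512],[-0.013,-0.333,-0.049]],
])

```text
clock: 27.4
tcp_pos: [0.4532, 0.2045, 0.174]
orientation: [0.013, 2.617, -0.002]
contact_force: [0.6, -0.5, -0.7]
grip_width: 0.0684
gripper_force: 0.0
```

```bash
python3 - <<'E'
from ik import *
state()
rows([((.452,.204,.172),179.5,-30),((.502,.204,.085),179.5,-30)])
E
```

```text
t 27.4 p [0.4532 0.2045 0.174 ] toolx 179.41 z [ 0.5011 -0.0036 -0.8654] F [ 0.5569 -0.5129 -0.7258] w 0.06839240867698454 q [ 0.0406  0.2486 -0.8853  2.3199  1.1869  0.6084 -0.2283]
[[0.0083, -0.002, 0.0046], [0.0005, 0.0008, -0.0009]]
[[0.0096, -0.0006, 0.406], [0.0005, 0.0008, -0.0009]]
```

Emit:
servo_tool([
  [[0.01,0,0.15],[0,0,0]],
  [[0.01,0,0.3],[0,0,0]],
  [[0.01,0,0.406],[0,0,0]],
  [[0.01,0,0.406],[0,0,0]],
  [[0.01,0,0.406],[0,0,0]],
  [[0.01,0,0.406],[0,0,0]],
])

```text
clock: 28.0
tcp_pos: [0.5008, 0.2045, 0.0857]
orientation: [0.01, 2.616, -0.001]
contact_force: [0.2, -0.3, 0.1]
grip_width: 0.0684
gripper_force: 0.0
```

Emit:
servo_tool([
  [[0,0,0],[0,0,0]],
  [[0,0,0],[0,0,0]],
  [[0,0,0],[0,0,0]],
  [[0,0,0],[0,0,0]],
  [[0,0,0],[0,0,0]],
  [[0,0,0],[0,0,0]],
  [[0,0,0],[0,0,0]],
], claw=1, squeeze=60)

```text
clock: 28.7
tcp_pos: [0.5008, 0.2045, 0.086]
orientation: [0.009, 2.614, -0.002]
contact_force: [-5.1, -1.1, 8.7]
grip_width: 0.0491
gripper_force: 61.8
```

```bash
python3 - <<'E'
from ik import *
state()
o=r.get_obs();p=o['tcp_pos'];d=p[2]-.08
t=np.array([.511,.199])-d*np.array([np.cos(np.radians(160)),np.sin(np.radians(160))]);print(t)
rows([(p+[0,0,.09],179.5,-30),((*t,.19),160,60)])
path(o['joints'],[(p+[0,0,.09],179.5,-30),((*t,.19),160,60)])
E
```

```text
t 28.7 p [0.5008 0.2045 0.086 ] toolx 179.61 z [ 0.5034 -0.003  -0.864 ] F [-5.054  -1.0635  8.7442] w 0.0491001383098246 q [-0.0451  0.5054 -0.7568  2.2959  1.6012  0.6539 -0.5426]
[0.5166 0.1969]
[[-0.1812, 0.0001, -0.3111], [0.0009, 0.0025, 0.001]]
[[-0.2643, -0.0298, -0.3274], [-0.0619, 0.9918, 0.234]]
  -> [0.5008 0.2045 0.176 ] 179.5 -30 maxerr 0.0 end 0.0 q [ 0.12  0.31 -0.88  2.24  1.2   0.57 -0.13]
  -> (np.float64(0.5166445401832435), np.float64(0.1969455553871799), 0.19) 160 60 maxerr 0.0 end 0.0 q [ 0.32  1.12 -1.07  1.42  0.1   1.73  0.46]
```

Emit:
servo_tool([
  [[-0.09,0,-0.15],[0,0,0]],
  [[-0.18,0,-0.31],[0,0,0]],
  [[-0.18,0,-0.31],[0,0,0]],
  [[-0.22,-0.015,-0.327],[0,0.08,0.02]],
  [[-0.264,-0.03,-0.327],[-0.01,0.16,0.04]],
  [[-0.264,-0.03,-0.327],[-0.015,0.24,0.057]],
  [[-0.264,-0.03,-0.327],[-0.02,0.32,0.075]],
  [[-0.264,-0.03,-0.327],[-0.025,0.4,0.094]],
  [[-0.264,-0.03,-0.327],[-0.03,0.48,0.113]],
  [[-0.264,-0.03,-0.327],[-0.035,0.56,0.132]],
  [[-0.264,-0.03,-0.327],[-0.04,0.64,0.15]],
  [[-0.264,-0.03,-0.327],[-0.045,0.72,0.17]],
  [[-0.264,-0.03,-0.327],[-0.05,0.8,0.19]],
  [[-0.264,-0.03,-0.327],[-0.055,0.88,0.207]],
  [[-0.264,-0.03,-0.327],[-0.06,0.96,0.226]],
  [[-0.264,-0.03,-0.327],[-0.062,0.992,0.234]],
  [[-0.264,-0.03,-0.327],[-0.062,0.992,0.234]],
  [[-0.264,-0.03,-0.327],[-0.062,0.992,0.234]],
  [[-0.264,-0.03,-0.327],[-0.062,0.992,0.234]],
  [[-0.264,-0.03,-0.327],[-0.062,0.992,0.234]],
])

```text
clock: 30.7
tcp_pos: [0.5166, 0.197, 0.1894]
orientation: [-0.364, -2.069, -0.21]
contact_force: [-1.2, -1.0, -1.2]
grip_width: 0.0492
gripper_force: 62.9
```

```bash
python3 - <<'E'
from ik import *
state()
rows([((.5166,.1969,.103),160,60)])
E
```

```text
t 30.7 p [0.5166 0.197  0.1894] toolx 160.03 z [-0.8141  0.2956 -0.4999] F [-1.2132 -0.9701 -1.1611] w 0.049233074407453614 q [ 0.2786  1.0382 -0.9028  1.3636 -0.0443  1.7355  0.6246]
[[-0.2993, -0.0001, 0.1725], [-0.0004, -0.0001, 0.0002]]
```

Emit:
servo_tool([
  [[-0.08,0,0.045],[0,0,0]],
  [[-0.16,0,0.09],[0,0,0]],
  [[-0.24,0,0.139],[0,0,0]],
  [[-0.28,0,0.16],[0,0,0]],
  [[-0.299,0,0.172],[0,0,0]],
  [[-0.299,0,0.172],[0,0,0]],
  [[-0.299,0,0.172],[0,0,0]],
])

```text
clock: 31.4
tcp_pos: [0.5167, 0.1967, 0.1017]
orientation: [-0.366, -2.066, -0.211]
contact_force: [-0.2, -0.8, -1.2]
grip_width: 0.0494
gripper_force: 63.1
```

Emit:
servo_tool([
  [[-0.004,0,0.002],[0,0,0]],
  [[-0.007,0,0.004],[0,0,0]],
  [[-0.007,0,0.004],[0,0,0]],
])

```text
clock: 31.7
tcp_pos: [0.5168, 0.1967, 0.1015]
orientation: [-0.364, -2.066, -0.211]
contact_force: [0.2, -2.7, 7.2]
grip_width: 0.0495
gripper_force: 63.6
```

Contact; release and retreat.

Emit:
servo_tool([
  [[0,0,0],[0,0,0]],
  [[0,0,0],[0,0,0]],
  [[0,0,0],[0,0,0]],
  [[0,0,0],[0,0,0]],
  [[0,0,-0.1],[0,0,0]],
  [[0,0,-0.25],[0,0,0]],
  [[0,0,-0.45],[0,0,0]],
  [[0.3,0,-0.45],[0,0,0]],
  [[0.5,0,-0.45],[0,0,0]],
  [[0.5,0,-0.45],[0,0,0]],
  [[0.5,0,-0.45],[0,0,0]],
  [[0.5,0,-0.45],[0,0,0]],
], claw=0.22)

```text
clock: 32.9
tcp_pos: [0.55, 0.1843, 0.2641]
orientation: [-0.366, -2.067, -0.21]
contact_force: [-0.2, -0.3, -1.1]
grip_width: 0.0668
gripper_force: 0.0
```

```bash
python3 - <<'E'
from meas import *
measure()
from ik import *
state();q=r.get_obs()['joints']
for pl in(155,170,185):
  path(q,[((.48,.29,.3),180,0),((.464,.3077,.172),183,-30),((.514,.3077,.085),183,-30),((.514,.3077,.18),183,-30),((.527,.306,.19),pl,60),((.527,.306,.102),pl,60)])
rows([((.48,.29,.3),180,0)])
rows([((.464,.3077,.172),183,-30)],((.48,.29,.3),180,0))
E
```

```text
slab rect ((0.4999798536300659, 0.09648653864860535), (0.5358554124832153, 0.1503192037343979), 84.59078216552734)
plate z 0.056137705079074895
stations [[0.5128380756134087, 0.19290982927449363], [0.5171178977908776, 0.30708057338814754], [0.49490044610569117, 0.09219073161082082], [0.48980780302808385, -0.023497995832340052]]
obj [235.5207 237.0415] 699 ztop 0.11021354419148759 rect [array([0.5092, 0.308 ]), array([0.0977, 0.0494]), np.float64(1.1007)] all [array([0.509, 0.307]), array([0.1   , 0.0504]), np.float64(3.988)] blue [0.4712 0.3058 0.0963]
obj [167.7212 237.5394] 165 ztop 0.10059061120088778 rect [array([0.5126, 0.479 ]), array([0.0701, 0.0687]), np.float64(17.901)] all [array([0.5132, 0.4789]), array([0.0694, 0.0701]), np.float64(89.5592)] blue None
obj [277.2385 236.8974] 390 ztop 0.16042050301563085 rect [array([0.511 , 0.1984]), array([0.0352, 0.0349]), np.float64(0.9351)] all [array([0.5107, 0.199 ]), array([0.0506, 0.0502]), np.float64(70.4324)] blue [0.5116 0.1996 0.1558]
obj [319.4085 240.4297] 377 ztop 0.15889757771110516 rect [array([0.5004, 0.0903]), array([0.
[... 2188 characters left out ...]
8, 0.29, 0.3) 180 0 maxerr 0.0 end 0.0 q [ 0.12  0.39 -1.01  1.75  0.35  1.2   0.6 ]
  -> (0.464, 0.3077, 0.172) 183 -30 maxerr 0.0 end 0.0 q [-0.29  0.32 -0.69  2.19  1.15  0.61 -0.23]
  -> (0.514, 0.3077, 0.085) 183 -30 maxerr 0.0 end 0.0 q [-0.36  0.54 -0.55  2.15  1.51  0.57 -0.5 ]
  -> (0.514, 0.3077, 0.18) 183 -30 maxerr 0.0 end 0.0 q [-0.24  0.37 -0.68  2.1   1.12  0.61 -0.11]
  -> (0.527, 0.306, 0.19) 185 60 maxerr 0.045 end 0.045 q [-0.09  1.13 -0.87  1.16  0.12  1.88  0.71]
  -> (0.527, 0.306, 0.102) 185 60 maxerr 0.039 end 0.003 q [-0.17  1.17 -0.67  1.17  0.09  1.88  0.85]
[[0.3337, 0.3022, 0.2807], [0.1156, -0.6624, -0.2031]]
[[0.064, 0.0708, 0.512], [-0.0087, -0.3333, -0.0326]]
```

Emit:
servo_tool([
  [[0.334,0.302,0.281],[0.116,-0.662,-0.203]],
  [[0.334,0.302,0.281],[0.116,-0.662,-0.203]],
  [[0.334,0.302,0.281],[0.116,-0.662,-0.203]],
  [[0.334,0.302,0.281],[0.116,-0.662,-0.203]],
  [[0.334,0.302,0.281],[0.116,-0.662,-0.203]],
  [[0.334,0.302,0.281],[0.116,-0.662,-0.203]],
  [[0.334,0.302,0.281],[0.116,-0.662,-0.203]],
  [[0.334,0.302,0.281],[0.116,-0.662,-0.203]],
  [[0.334,0.302,0.281],[0.116,-0.662,-0.203]],
  [[0.334,0.302,0.281],[0.116,-0.662,-0.203]],
  [[0.334,0.302,0.281],[0.116,-0.662,-0.203]],
  [[0.334,0.302,0.281],[0.116,-0.662,-0.203]],
], claw=0.2)

```text
clock: 34.2
tcp_pos: [0.4805, 0.29, 0.3009]
orientation: [-0.002, -3.14, -0.002]
contact_force: [-0.2, -0.4, -0.1]
grip_width: 0.0686
gripper_force: 0.0
```

Emit:
servo_tool([
  [[0.064,0.071,0.3],[-0.009,-0.16,-0.033]],
  [[0.064,0.071,0.512],[-0.009,-0.333,-0.033]],
  [[0.064,0.071,0.512],[-0.009,-0.333,-0.033]],
  [[0.064,0.071,0.512],[-0.009,-0.333,-0.033]],
  [[0.064,0.071,0.512],[-0.009,-0.333,-0.033]],
  [[0.064,0.071,0.512],[-0.009,-0.333,-0.033]],
  [[0.064,0.071,0.512],[-0.009,-0.333,-0.033]],
  [[0.064,0.071,0.512],[-0.009,-0.333,-0.033]],
  [[0.064,0.071,0.512],[-0.009,-0.333,-0.033]],
])

```text
clock: 35.1
tcp_pos: [0.4647, 0.3083, 0.1741]
orientation: [-0.068, 2.617, 0.021]
contact_force: [0.1, -0.4, 0.3]
grip_width: 0.0686
gripper_force: 0.0
```

```bash
python3 - <<'E'
from ik import *
state()
rows([((.514,.3073,.085),183,-30)])
E
```

```text
t 35.1 p [0.4647 0.3083 0.1741] toolx -177.08 z [ 0.4998  0.0279 -0.8657] F [ 0.1311 -0.4246  0.3333] w 0.06859231427389782 q [-0.2575  0.3398 -0.752   2.1831  1.1556  0.6953 -0.2445]
[[0.0081, -0.0152, 0.407], [0.0011, 0.0004, -0.0008]]
```

Emit:
servo_tool([
  [[0.008,-0.015,0.15],[0,0,0]],
  [[0.008,-0.015,0.3],[0,0,0]],
  [[0.008,-0.015,0.407],[0,0,0]],
  [[0.008,-0.015,0.407],[0,0,0]],
  [[0.008,-0.015,0.407],[0,0,0]],
  [[0.008,-0.015,0.407],[0,0,0]],
])

```text
clock: 35.7
tcp_pos: [0.5129, 0.3081, 0.0859]
orientation: [-0.071, 2.616, 0.022]
contact_force: [-0.0, -0.3, 0.0]
grip_width: 0.0683
gripper_force: 0.0
```

Emit:
servo_tool([
  [[0,0,0],[0,0,0]],
  [[0,0,0],[0,0,0]],
  [[0,0,0],[0,0,0]],
  [[0,0,0],[0,0,0]],
  [[0,0,0],[0,0,0]],
  [[0,0,0],[0,0,0]],
  [[0,0,0],[0,0,0]],
], claw=1, squeeze=60)

```text
clock: 36.4
tcp_pos: [0.513, 0.3082, 0.0862]
orientation: [-0.071, 2.614, 0.022]
contact_force: [-2.8, -0.4, 5.4]
grip_width: 0.0492
gripper_force: 62.3
```

```bash
python3 - <<'E'
from ik import *
state()
o=r.get_obs();p=o['tcp_pos'];d=p[2]-.08
t=np.array([.521,.3085])-d*np.array([np.cos(np.radians(165)),np.sin(np.radians(165))]);print(t)
rows([(p+[0,0,.09],183,-30),((*t,.19),165,60)])
E
```

```text
t 36.4 p [0.513  0.3082 0.0862] toolx -176.91 z [ 0.5015  0.0293 -0.8646] F [-2.8097 -0.4293  5.356 ] w 0.04924095513922814 q [-0.307   0.5446 -0.6329  2.159   1.4742  0.661  -0.4735]
[0.527  0.3069]
[[-0.1809, 0.0007, -0.3113], [0.0019, 0.0018, 0.0009]]
[[-0.2568, -0.0073, -0.3308], [-0.0563, 0.9924, 0.2167]]
```

Emit:
servo_tool([
  [[-0.09,0,-0.15],[0,0,0]],
  [[-0.18,0,-0.31],[0,0,0]],
  [[-0.18,0,-0.31],[0,0,0]],
  [[-0.22,-0.004,-0.331],[0,0.08,0.02]],
  [[-0.257,-0.007,-0.331],[-0.01,0.16,0.035]],
  [[-0.257,-0.007,-0.331],[-0.014,0.24,0.052]],
  [[-0.257,-0.007,-0.331],[-0.018,0.32,0.07]],
  [[-0.257,-0.007,-0.331],[-0.023,0.4,0.087]],
  [[-0.257,-0.007,-0.331],[-0.027,0.48,0.105]],
  [[-0.257,-0.007,-0.331],[-0.032,0.56,0.122]],
  [[-0.257,-0.007,-0.331],[-0.036,0.64,0.14]],
  [[-0.257,-0.007,-0.331],[-0.04,0.72,0.157]],
  [[-0.257,-0.007,-0.331],[-0.045,0.8,0.175]],
  [[-0.257,-0.007,-0.331],[-0.05,0.88,0.192]],
  [[-0.257,-0.007,-0.331],[-0.054,0.96,0.21]],
  [[-0.257,-0.007,-0.331],[-0.056,0.992,0.217]],
  [[-0.257,-0.007,-0.331],[-0.056,0.992,0.217]],
  [[-0.257,-0.007,-0.331],[-0.056,0.992,0.217]],
  [[-0.257,-0.007,-0.331],[-0.056,0.992,0.217]],
  [[-0.257,-0.007,-0.331],[-0.056,0.992,0.217]],
])

```text
clock: 38.4
tcp_pos: [0.527, 0.3069, 0.1898]
orientation: [-0.274, -2.082, -0.157]
contact_force: [-0.3, 0.8, -0.5]
grip_width: 0.0496
gripper_force: 63.0
```

```bash
python3 - <<'E'
from ik import *
state()
rows([((.527,.3069,.103),165,60)])
E
```

```text
t 38.4 p [0.527  0.3069 0.1898] toolx 164.95 z [-0.8358  0.2234 -0.5014] F [-0.2915  0.8498 -0.4596] w 0.049552698651578256 q [ 0.068   1.0845 -0.8785  1.2196 -0.0717  1.7629  0.5784]
[[-0.3006, 0.0004, 0.1741], [-0.0003, 0.0011, -0.0003]]
```

Emit:
servo_tool([
  [[-0.08,0,0.045],[0,0,0]],
  [[-0.16,0,0.09],[0,0,0]],
  [[-0.24,0,0.139],[0,0,0]],
  [[-0.28,0,0.16],[0,0,0]],
  [[-0.3,0,0.174],[0,0,0]],
  [[-0.3,0,0.174],[0,0,0]],
  [[-0.3,0,0.174],[0,0,0]],
])

```text
clock: 39.1
tcp_pos: [0.527, 0.3065, 0.1014]
orientation: [-0.276, -2.079, -0.158]
contact_force: [0.5, 0.1, -0.6]
grip_width: 0.0495
gripper_force: 63.0
```

Emit:
servo_tool([
  [[-0.004,0,0.002],[0,0,0]],
  [[-0.007,0,0.004],[0,0,0]],
  [[-0.007,0,0.004],[0,0,0]],
])

```text
clock: 39.4
tcp_pos: [0.5271, 0.3065, 0.1012]
orientation: [-0.275, -2.078, -0.158]
contact_force: [0.6, -2.9, 5.9]
grip_width: 0.0493
gripper_force: 63.6
```

Emit:
servo_tool([
  [[0,0,0],[0,0,0]],
  [[0,0,0],[0,0,0]],
  [[0,0,0],[0,0,0]],
  [[0,0,0],[0,0,0]],
  [[0,0,-0.1],[0,0,0]],
  [[0,0,-0.25],[0,0,0]],
  [[0,0,-0.45],[0,0,0]],
  [[0.3,0,-0.45],[0,0,0]],
  [[0.5,0,-0.45],[0,0,0]],
  [[0.5,0,-0.45],[0,0,0]],
  [[0.5,0,-0.45],[0,0,0]],
  [[0.5,0,-0.45],[0,0,0]],
], claw=0.22)

```text
clock: 40.6
tcp_pos: [0.561, 0.2973, 0.2641]
orientation: [-0.276, -2.08, -0.156]
contact_force: [0.1, -0.1, -0.1]
grip_width: 0.0663
gripper_force: 0.0
```

```bash
python3 - <<'E'
from ik import *
state();q=r.get_obs()['joints']
w=[((.47,.16,.36),140,0),((.45,-.05,.36),105,0),((.46,-.25,.30),90,0),((.459,-.343,.19),75,0),((.459,-.343,.102),75,0),((.459,-.343,.096),10,0)]
path(q,w)
rows(w[:1])
for a,b in zip(w[:-2],w[1:]): rows([b],a)
E
```

```text
t 40.6 p [0.561  0.2973 0.2641] toolx 164.73 z [-0.8366  0.2239 -0.5   ] F [ 0.0827 -0.1386 -0.1282] w 0.0663146469271206 q [ 0.0193  1.016  -0.7887  1.0883 -0.1696  1.9119  0.5866]
  -> (0.47, 0.16, 0.36) 140 0 maxerr 0.0 end 0.0 q [ 0.22  0.11 -0.71  1.81  0.08  1.25  0.36]
  -> (0.45, -0.05, 0.36) 105 0 maxerr 0.0 end 0.0 q [ 0.48  0.   -0.48  1.89  0.    1.24  0.27]
  -> (0.46, -0.25, 0.3) 90 0 maxerr 0.0 end 0.0 q [ 0.66  0.19 -0.31  1.84  0.06  1.13  0.34]
  -> (0.459, -0.343, 0.19) 75 0 maxerr 0.0 end 0.0 q [ 0.7   0.39 -0.21  1.84  0.1   0.92  0.2 ]
  -> (0.459, -0.343, 0.102) 75 0 maxerr 0.0 end 0.0 q [ 0.69  0.51 -0.19  1.9   0.13  0.75  0.17]
  -> (0.459, -0.343, 0.096) 10 0 maxerr 0.0 end 0.0 q [ 0.46  0.51  0.11  1.9  -0.08  0.73 -0.77]
[[0.4355, -0.6257, -0.0103], [-0.1463, -0.6554, 0.2505]]
[[-0.4787, -0.6949, 0.0], [0.0, 0.0, 0.3889]]
[[-0.7831, -0.1684, 0.24], [0.0, 0.0, 0.1667]]
[[-0.372, -0.004, 0.44], [0.0, 0.0, 0.1667]]
[[0.0, 0.0, 0.352], [0.0, 0.0, 0.0]]
```

Emit:
servo_tool([
  [[0.35,0,-0.2],[0,-0.09,0]],
  [[0.436,-0.626,-0.01],[-0.146,-0.655,0.25]],
  [[0.436,-0.626,-0.01],[-0.146,-0.655,0.25]],
  [[0.436,-0.626,-0.01],[-0.146,-0.655,0.25]],
  [[0.436,-0.626,-0.01],[-0.146,-0.655,0.25]],
  [[0.436,-0.626,-0.01],[-0.146,-0.655,0.25]],
  [[0.436,-0.626,-0.01],[-0.146,-0.655,0.25]],
  [[0.436,-0.626,-0.01],[-0.146,-0.655,0.25]],
  [[0.436,-0.626,-0.01],[-0.146,-0.655,0.25]],
  [[0.436,-0.626,-0.01],[-0.146,-0.655,0.25]],
  [[0.436,-0.626,-0.01],[-0.146,-0.655,0.25]],
  [[0.436,-0.626,-0.01],[-0.146,-0.655,0.25]],
], claw=0.28)

```text
clock: 41.8
tcp_pos: [0.4708, 0.1592, 0.3592]
orientation: [-1.074, -2.947, -0.0]
contact_force: [-0.2, 0.4, 1.2]
grip_width: 0.0617
gripper_force: 0.0
```

Emit:
servo_tool([
  [[-0.479,-0.695,0],[0,0,0.389]],
  [[-0.479,-0.695,0],[0,0,0.389]],
  [[-0.479,-0.695,0],[0,0,0.389]],
  [[-0.479,-0.695,0],[0,0,0.389]],
  [[-0.479,-0.695,0],[0,0,0.389]],
  [[-0.479,-0.695,0],[0,0,0.389]],
  [[-0.479,-0.695,0],[0,0,0.389]],
])

```text
clock: 42.5
tcp_pos: [0.4505, -0.0489, 0.3597]
orientation: [-1.907, -2.492, -0.001]
contact_force: [-0.4, 0.7, -0.1]
grip_width: 0.0612
gripper_force: 0.0
```

Emit:
servo_tool([
  [[-0.783,-0.168,0.24],[0,0,0.167]],
  [[-0.783,-0.168,0.24],[0,0,0.167]],
  [[-0.783,-0.168,0.24],[0,0,0.167]],
  [[-0.783,-0.168,0.24],[0,0,0.167]],
  [[-0.783,-0.168,0.24],[0,0,0.167]],
  [[-0.783,-0.168,0.24],[0,0,0.167]],
  [[-0.783,-0.168,0.24],[0,0,0.167]],
])

```text
clock: 43.2
tcp_pos: [0.4614, -0.2472, 0.3]
orientation: [-2.215, -2.224, -0.001]
contact_force: [1.2, 1.0, 0.3]
grip_width: 0.0616
gripper_force: 0.0
```

```bash
python3 - <<'E'
from ik import *
state()
rows([((.459,-.3435,.25),75,0),((.459,-.3435,.19),75,0)])
snap('side','b6');snap('top','b6t')
E
```

```text
t 43.2 p [ 0.4614 -0.2472  0.3   ] toolx 90.23 z [-0.0012  0.0022 -1.    ] F [1.2067 0.9828 0.3462] w 0.061583321875583096 q [ 0.7016  0.207  -0.3786  1.8328  0.0827  1.1193  0.2981]
[[-0.3856, -0.011, 0.1991], [-0.0009, -0.0013, 0.1693]]
[[-0.3861, -0.0107, 0.4391], [-0.0009, -0.0013, 0.1693]]
```

View pics/b6.png

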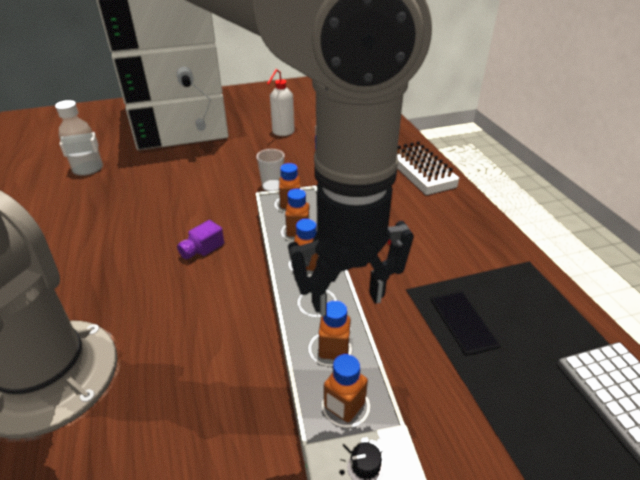

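Emit:
servo_tool([
  [[-1,-0.1,0.1],[0,0,0.16]],
  [[-1,-0.1,0.1],[0,0,0.16]],
  [[-1,-0.1,0.1],[0,0,0.16]],
  [[-1,-0.1,0.1],[0,0,0.16]],
  [[-1,-0.1,0.1],[0,0,0.16]],
  [[-1,-0.1,0.1],[0,0,0.16]],
  [[-1,-0.1,0.1],[0,0,0.16]],
  [[-1,-0.1,0.1],[0,0,0.16]],
])

```text
clock: 44.1
tcp_pos: [0.4369, -0.4975, 0.2752]
orientation: [-2.478, -1.929, -0.001]
contact_force: [0.8, 1.1, 0.0]
grip_width: 0.0615
gripper_force: 0.0
```

```bash
python3 - <<'E'
from meas import *
measure()
from ik import *
state()
w=[((.4585,-.344,.19),72,0),((.4585,-.344,.102),72,0)]
rows(w)
E
```

```text
slab rect ((0.48900434374809265, -0.01802927255630493), (0.7655962705612183, 0.1502556949853897), 84.57683563232422)
plate z 0.056845658858419856
stations [[0.5149846124270174, 0.3065604631092936], [0.5206472971450549, 0.2010761571361827], [0.4806141164392454, -0.12688245365214576], [0.4988876096956893, 0.09240791667272324], [0.4708619284034782, -0.23286892913805432], [0.4897068658193947, -0.03199288440106682]]
obj [235.0498 233.5174] 402 ztop 0.16029762050507634 rect [array([0.5207, 0.3074]), array([0.0363, 0.0354]), np.float64(70.4482)] all [array([0.5208, 0.3072]), array([0.0503, 0.0497]), np.float64(74.9804)] blue [0.5213 0.3079 0.1559]
obj [167.6391 237.7515] 169 ztop 0.10089225838510911 rect [array([0.5131, 0.4795]), array([0.0687, 0.0693]), np.float64(44.8688)] all [array([0.5133, 0.479 ]), array([0.0702, 0.0705]), np.float64(25.1409)] blue None
obj [277.2082 236.9075] 389 ztop 0.1597957865946729 rect [array([0.5111, 0.1986]), array([0.0353, 0.0353]), np.float64(44.4149)] all [array([0.5107, 0.1991]), array([0.0503, 0.05  ]), np.float64(70.3213)] blue [0.5118 0.1997 0.1551]
ob
[... 957 characters left out ...]
15 ztop 0.19397750853586057 rect [array([0.3999, 0.7769]), array([0.0803, 0.0336]), np.float64(5.2493)] all [array([0.3918, 0.7774]), array([0.0408, 0.0935]), np.float64(89.5981)] blue None
obj [ 39.3325 326.3807] 394 ztop 0.19467935835160421 rect [array([0.2936, 0.7903]), array([0.0455, 0.0058]), np.float64(1.1029)] all [array([0.2946, 0.7916]), array([0.0103, 0.0485]), np.float64(88.6054)] blue None
t 44.2 p [ 0.4367 -0.4976  0.2754] toolx 75.81 z [-0.0005  0.001  -1.    ] F [ 0.4432 -0.2958  0.3303] w 0.06160371103749438 q [ 0.909   0.4467 -0.2137  1.5473  0.0996  1.1594  0.4279]
[[0.6166, -0.066, 0.3423], [-0.0005, -0.0005, 0.0423]]
[[0.6163, -0.0657, 0.6943], [-0.0005, -0.0005, 0.0423]]
```

```bash
python3 - <<'E'
from ik import *
w=[((.483,-.2627,.24),30,0),((.483,-.2627,.113),30,0)]
rows(w[:1]);rows(w[1:],w[0]);path(r.get_obs()['joints'],w)
E
```

```text
[[0.9561, -0.0509, 0.1426], [-0.0007, -0.0003, 0.509]]
[[0.0, 0.0, 0.508], [0.0, 0.0, 0.0]]
  -> (0.483, -0.2627, 0.24) 30 0 maxerr 0.0 end 0.0 q [ 0.52  0.29 -0.14  1.85  0.05  1.01 -0.68]
  -> (0.483, -0.2627, 0.113) 30 0 maxerr 0.0 end 0.0 q [ 0.5   0.46 -0.13  1.95  0.08  0.74 -0.71]
```

Emit:
servo_tool([
  [[0.956,-0.051,0.143],[0,0,0.509]],
  [[0.956,-0.051,0.143],[0,0,0.509]],
  [[0.956,-0.051,0.143],[0,0,0.509]],
  [[0.956,-0.051,0.143],[0,0,0.509]],
  [[0.956,-0.051,0.143],[0,0,0.509]],
  [[0.956,-0.051,0.143],[0,0,0.509]],
  [[0.956,-0.051,0.143],[0,0,0.509]],
  [[0.956,-0.051,0.143],[0,0,0.509]],
  [[0.956,-0.051,0.143],[0,0,0.509]],
], claw=0.12)

```text
clock: 45.1
tcp_pos: [0.4819, -0.2661, 0.2393]
orientation: [-3.036, -0.807, 0.002]
contact_force: [0.3, -0.3, 1.1]
grip_width: 0.0753
gripper_force: 0.0
```

```bash
python3 - <<'E'
from ik import *
state();rows([((.483,-.2627,.113),30,0)])
E
```

```text
t 45.1 p [ 0.4819 -0.2661  0.2393] toolx 29.78 z [-0.0012  0.0002 -1.    ] F [ 0.3442 -0.3163  1.0926] w 0.07526763459147573 q [ 0.5252  0.2924 -0.1626  1.8579  0.0559  0.9968 -0.712 ]
[[0.011, -0.0094, 0.5054], [-0.0005, 0.0006, -0.0024]]
```

Emit:
servo_tool([
  [[0.011,-0.009,0.12],[0,0,0]],
  [[0.011,-0.009,0.25],[0,0,0]],
  [[0.011,-0.009,0.38],[0,0,0]],
  [[0.011,-0.009,0.505],[0,0,0]],
  [[0.011,-0.009,0.505],[0,0,0]],
  [[0.011,-0.009,0.505],[0,0,0]],
  [[0.011,-0.009,0.505],[0,0,0]],
])

```text
clock: 45.8
tcp_pos: [0.4843, -0.2627, 0.1145]
orientation: [3.036, 0.806, 0.001]
contact_force: [0.5, 0.0, 0.4]
grip_width: 0.075
gripper_force: 0.0
```

Emit:
servo_tool([
  [[0,0,0],[0,0,0]],
  [[0,0,0],[0,0,0]],
  [[0,0,0],[0,0,0]],
  [[0,0,0],[0,0,0]],
  [[0,0,0],[0,0,0]],
  [[0,0,0],[0,0,0]],
  [[0,0,0],[0,0,0]],
  [[0,0,0],[0,0,0]],
], claw=1, squeeze=50)

```text
clock: 46.6
tcp_pos: [0.4843, -0.2625, 0.1149]
orientation: [3.035, 0.807, 0.001]
contact_force: [-0.9, -0.1, 7.3]
grip_width: 0.0543
gripper_force: 46.0
```

```bash
python3 - <<'E'
from ik import *
state();p=r.get_obs()['tcp_pos'];print(p)
# keep lateral x-offset along pads: bottle at (.483,-.2625); move by difference
d=np.array([.469-.483,-.239+.2625,0])
rows([(p+[0,0,.006],30,0),(p+d+[0,0,.006],30,0),(p+d,30,0)])
E
```

```text
t 46.6 p [ 0.4843 -0.2625  0.1149] toolx 29.76 z [ 0.0011 -0.0007 -1.    ] F [-0.8609 -0.1306  7.2883] w 0.05429093365609255 q [ 0.5051  0.45   -0.1529  1.9619  0.0994  0.7355 -0.7578]
[ 0.4843 -0.2625  0.1149]
[[0.0, 0.0, -0.024], [0.0007, -0.0004, -0.0026]]
[[-0.0019, -0.1094, -0.0241], [0.0007, -0.0004, -0.0026]]
[[-0.0019, -0.1094, -0.0001], [0.0007, -0.0004, -0.0026]]
```

Emit:
servo_tool([
  [[0,0,-0.012],[0,0,0]],
  [[0,0,-0.024],[0,0,0]],
  [[0,0,-0.024],[0,0,0]],
  [[0,-0.03,-0.024],[0,0,0]],
  [[0,-0.07,-0.024],[0,0,0]],
  [[-0.002,-0.109,-0.024],[0,0,0]],
  [[-0.002,-0.109,-0.024],[0,0,0]],
  [[-0.002,-0.109,-0.024],[0,0,0]],
])

```text
clock: 47.4
tcp_pos: [0.4691, -0.238, 0.1188]
orientation: [-3.035, -0.808, 0.002]
contact_force: [-0.5, 0.4, -1.4]
grip_width: 0.0543
gripper_force: 47.3
```

Emit:
servo_tool([
  [[0,0,0.012],[0,0,0]],
  [[0,0,0.023],[0,0,0]],
  [[0,0,0.025],[0,0,0]],
  [[0,0,0.025],[0,0,0]],
])

```text
clock: 47.8
tcp_pos: [0.4697, -0.2389, 0.1147]
orientation: [-3.036, -0.806, 0.002]
contact_force: [-7.5, 2.6, 24.0]
grip_width: 0.054
gripper_force: 48.8
```

Emit:
servo_tool([
  [[0,0,-0.005],[0,0,0]],
  [[0,0,-0.005],[0,0,0]],
])

```text
clock: 48.0
tcp_pos: [0.4697, -0.2388, 0.1148]
orientation: [-3.036, -0.807, 0.001]
contact_force: [-3.5, 2.1, 12.0]
grip_width: 0.0541
gripper_force: 48.0
```

Emit:
servo_tool([
  [[0,0,0],[0,0,0]],
  [[0,0,0],[0,0,0]],
  [[0,0,0],[0,0,0]],
  [[0,0,0],[0,0,0]],
  [[0,0,-0.1],[0,0,0]],
  [[0,0,-0.3],[0,0,0]],
  [[0,0,-0.5],[0,0,0]],
  [[0,0,-0.6],[0,0,0]],
  [[-0.5,0.8,-0.6],[0,0,-0.4]],
  [[-0.5,0.8,-0.6],[0,0,-0.4]],
  [[-0.5,0.8,-0.6],[0,0,-0.4]],
  [[-0.5,0.8,-0.6],[0,0,-0.4]],
  [[-0.5,0.8,-0.6],[0,0,-0.4]],
  [[-0.5,0.8,-0.6],[0,0,-0.4]],
  [[-0.5,0.8,-0.6],[0,0,-0.4]],
  [[-0.5,0.8,-0.6],[0,0,-0.4]],
], claw=0.12)

```text
clock: 49.6
tcp_pos: [0.4611, -0.4725, 0.2633]
orientation: [-2.634, -1.707, 0.0]
contact_force: [-0.1, 0.0, -0.8]
grip_width: 0.075
gripper_force: 0.0
```

```bash
python3 - <<'E'
from meas import *
measure()
from ik import *
state()
w=[((.4585,-.344,.19),72,0),((.4585,-.344,.102),72,0)]
rows(w[:1]);rows(w[1:],w[0])
E
```

```text
slab rect ((0.4891866147518158, -0.018554598093032837), (0.7673409581184387, 0.150686576962471), 84.6216049194336)
plate z 0.056821578980463805
stations [[0.4739084774463687, -0.13285844967191054], [0.5140055206921481, 0.20166439489751342], [0.48016075452023804, -0.2320176729582458], [0.5230001213622358, 0.3097064631918955], [0.4905507313548547, -0.028023658853141176], [0.49166667201412767, 0.08824791183774827], [0.4815465534223187, 0.04086615144821513]]
obj [235.0448 233.5373] 402 ztop 0.1596978083407452 rect [array([0.521 , 0.3074]), array([0.0361, 0.0362]), np.float64(16.7582)] all [array([0.521 , 0.3075]), array([0.0509, 0.0503]), np.float64(73.4395)] blue [0.5214 0.3079 0.1553]
obj [167.506  237.9217] 166 ztop 0.10113690599964997 rect [array([0.5125, 0.4794]), array([0.0686, 0.0699]), np.float64(37.4614)] all [array([0.5131, 0.4788]), array([0.0699, 0.0691]), np.float64(0.0573)] blue None
obj [277.2435 236.9197] 386 ztop 0.15922034414941932 rect [array([0.511 , 0.1985]), array([0.0352, 0.0353]), np.float64(89.3422)] all [array([0.5108, 0.1992]), array([0.0505, 0.0502]), np.float
[... 976 characters left out ...]
j [ 42.3389 285.9538] 844 ztop 0.19363412217480105 rect [array([0.4   , 0.7761]), array([0.0779, 0.0364]), np.float64(0.9115)] all [array([0.3918, 0.7771]), array([0.0941, 0.0404]), np.float64(0.7081)] blue None
obj [ 39.6394 326.3504] 391 ztop 0.19263889478463325 rect [array([0.293, 0.79 ]), array([0.0458, 0.007 ]), np.float64(0.8285)] all [array([0.2945, 0.7917]), array([0.0488, 0.0115]), np.float64(1.7689)] blue None
t 49.7 p [ 0.4613 -0.4723  0.2637] toolx 65.93 z [-0.0014  0.0014 -1.    ] F [-0.2499  0.5993  0.0873] w 0.07537089271815552 q [ 0.8205  0.4495 -0.1641  1.5674  0.0782  1.1332  0.2189]
[[0.464, -0.219, 0.2957], [-0.0012, -0.0005, -0.0675]]
[[0.0, 0.0, 0.352], [0.0, 0.0, 0.0]]
```

```bash
python3 - <<'E'
from ik import *
w=[((.4765,-.2357,.235),15,0)]
rows(w)
E
```

```text
[[0.889, -0.3303, 0.1162], [-0.0013, 0.0001, 0.5658]]
```

Emit:
servo_tool([
  [[0.889,-0.33,0.116],[0,0,0.566]],
  [[0.889,-0.33,0.116],[0,0,0.566]],
  [[0.889,-0.33,0.116],[0,0,0.566]],
  [[0.889,-0.33,0.116],[0,0,0.566]],
  [[0.889,-0.33,0.116],[0,0,0.566]],
  [[0.889,-0.33,0.116],[0,0,0.566]],
  [[0.889,-0.33,0.116],[0,0,0.566]],
  [[0.889,-0.33,0.116],[0,0,0.566]],
  [[0.889,-0.33,0.116],[0,0,0.566]],
  [[0.889,-0.33,0.116],[0,0,0.566]],
])

```text
clock: 50.7
tcp_pos: [0.4761, -0.2385, 0.2348]
orientation: [-3.114, -0.406, 0.002]
contact_force: [-0.8, -0.4, 0.8]
grip_width: 0.0751
gripper_force: 0.0
```

```bash
python3 - <<'E'
from ik import *
state();rows([((.4765,-.2357,.113),15,0)])
E
```

```text
t 50.7 p [ 0.4761 -0.2385  0.2348] toolx 14.85 z [-0.0015  0.0006 -1.    ] F [-0.8345 -0.4432  0.8138] w 0.07506665171817385 q [ 0.4332  0.265  -0.102   1.906   0.0322  0.9738 -0.995 ]
[[0.0053, -0.01, 0.4873], [-0.0006, 0.0008, -0.0017]]
```

Emit:
servo_tool([
  [[0.005,-0.01,0.12],[0,0,0]],
  [[0.005,-0.01,0.25],[0,0,0]],
  [[0.005,-0.01,0.38],[0,0,0]],
  [[0.005,-0.01,0.487],[0,0,0]],
  [[0.005,-0.01,0.487],[0,0,0]],
  [[0.005,-0.01,0.487],[0,0,0]],
  [[0.005,-0.01,0.487],[0,0,0]],
])

```text
clock: 51.4
tcp_pos: [0.4776, -0.2355, 0.1146]
orientation: [3.115, 0.405, 0.001]
contact_force: [-0.3, -0.5, 0.9]
grip_width: 0.0753
gripper_force: 0.0
```

Emit:
servo_tool([
  [[0,0,0],[0,0,0]],
  [[0,0,0],[0,0,0]],
  [[0,0,0],[0,0,0]],
  [[0,0,0],[0,0,0]],
  [[0,0,0],[0,0,0]],
  [[0,0,0],[0,0,0]],
  [[0,0,0],[0,0,0]],
  [[0,0,0],[0,0,0]],
], claw=1, squeeze=50)

```text
clock: 52.2
tcp_pos: [0.4776, -0.2353, 0.1146]
orientation: [3.115, 0.406, 0.001]
contact_force: [-1.3, -0.3, 6.2]
grip_width: 0.0491
gripper_force: 50.5
```

```bash
python3 - <<'E'
from ik import *
state();p=r.get_obs()['tcp_pos'];print(p)
# across pads bottle is centred on TCP; along pads (tool x) it keeps its measured offset
ex=np.array([np.cos(np.radians(15)),np.sin(np.radians(15)),0]);ey=np.array([ex[1],-ex[0],0])
m=np.array([.4765,-.2357,p[2]]);b=p+ex*((m-p)@ex);d=np.array([.469,-.239,p[2]])-b;print(b,d)
rows([(p+[0,0,.005],15,0),(p+d+[0,0,.005],15,0)])
E
```

```text
t 52.2 p [ 0.4776 -0.2353  0.1146] toolx 14.84 z [ 0.0008 -0.0003 -1.    ] F [-1.3496 -0.3188  6.2331] w 0.049141803981902175 q [ 0.4202  0.423  -0.0983  2.0076  0.0617  0.7129 -1.028 ]
[ 0.4776 -0.2353  0.1146]
[ 0.4765 -0.2356  0.1146] [-0.0075 -0.0034  0.    ]
[[0.0, 0.0, -0.02], [0.0003, -0.0005, -0.0018]]
[[-0.0324, 0.0054, -0.02], [0.0003, -0.0005, -0.0018]]
```

Well gripped (49.1 mm). Shift and set down.

Emit:
servo_tool([
  [[0,0,-0.01],[0,0,0]],
  [[0,0,-0.02],[0,0,0]],
  [[0,0,-0.02],[0,0,0]],
  [[-0.016,0.003,-0.02],[0,0,0]],
  [[-0.032,0.005,-0.02],[0,0,0]],
  [[-0.032,0.005,-0.02],[0,0,0]],
  [[-0.032,0.005,-0.01],[0,0,0]],
  [[-0.032,0.005,-0.004],[0,0,0]],
  [[-0.032,0.005,0],[0,0,0]],
  [[-0.032,0.005,0],[0,0,0]],
])

```text
clock: 53.2
tcp_pos: [0.4694, -0.2382, 0.1146]
orientation: [-3.115, -0.406, 0.002]
contact_force: [-5.2, 0.2, 16.0]
grip_width: 0.0496
gripper_force: 53.6
```

Emit:
servo_tool([
  [[0,0,0],[0,0,0]],
  [[0,0,0],[0,0,0]],
  [[0,0,0],[0,0,0]],
  [[0,0,0],[0,0,0]],
  [[0,0,-0.1],[0,0,0]],
  [[0,0,-0.3],[0,0,0]],
  [[0,0,-0.5],[0,0,0]],
  [[0,0,-0.6],[0,0,0]],
  [[-0.3,0.85,-0.6],[0,0,-0.55]],
  [[-0.3,0.85,-0.6],[0,0,-0.55]],
  [[-0.3,0.85,-0.6],[0,0,-0.55]],
  [[-0.3,0.85,-0.6],[0,0,-0.55]],
  [[-0.3,0.85,-0.6],[0,0,-0.55]],
  [[-0.3,0.85,-0.6],[0,0,-0.55]],
  [[-0.3,0.85,-0.6],[0,0,-0.55]],
  [[-0.3,0.85,-0.6],[0,0,-0.55]],
], claw=0.12)

```text
clock: 54.8
tcp_pos: [0.4517, -0.4619, 0.2625]
orientation: [-2.659, -1.668, 0.001]
contact_force: [-0.6, -0.3, 0.9]
grip_width: 0.0752
gripper_force: 0.0
```

```bash
python3 - <<'E'
from meas import *
measure()
from ik import *
state()
w=[((.4585,-.344,.19),72,0),((.4585,-.344,.102),72,0)]
rows(w[:1])
E
```

```text
slab rect ((0.4890620708465576, -0.017966419458389282), (0.766380786895752, 0.15023502707481384), 84.60002899169922)
plate z 0.0567866841743393
stations [[0.4932061988683063, -0.028066212900151294], [0.4988403099268782, 0.08842553616675593], [0.4755253980651321, -0.13076627901433882], [0.5220590837161326, 0.3200699838658164], [0.5135557499718988, 0.208573719884163], [0.4821673491499778, -0.24188895899472154], [0.4627770461111951, -0.3550474614472424]]
obj [235.0893 233.5335] 403 ztop 0.15987612057581907 rect [array([0.5207, 0.3073]), array([0.0371, 0.0354]), np.float64(71.0009)] all [array([0.5211, 0.3075]), array([0.0509, 0.05  ]), np.float64(75.2175)] blue [0.5214 0.3079 0.1556]
obj [167.5583 238.0491] 163 ztop 0.1007264563246872 rect [array([0.5132, 0.4789]), array([0.0702, 0.0682]), np.float64(0.1759)] all [array([0.5124, 0.48  ]), array([0.0705, 0.07  ]), np.float64(51.03)] blue None
obj [277.2462 236.8744] 390 ztop 0.16002567763072187 rect [array([0.5109, 0.1984]), array([0.0351, 0.0352]), np.float64(88.4252)] all [array([0.5109, 0.199 ]), array([0.0506, 0.0501]), np.float64(69
[... 935 characters left out ...]
), np.float64(10.9929)] blue None
obj [ 42.3589 285.9268] 833 ztop 0.19418527562505875 rect [array([0.3998, 0.7748]), array([0.0776, 0.0376]), np.float64(0.0095)] all [array([0.3921, 0.7766]), array([0.0938, 0.0405]), np.float64(1.3519)] blue None
obj [ 39.389 326.409] 401 ztop 0.1954211493547895 rect [array([0.2934, 0.7901]), array([0.0063, 0.0459]), np.float64(88.5446)] all [array([0.2946, 0.79  ]), array([0.011 , 0.0487]), np.float64(89.4543)] blue None
t 54.9 p [ 0.452  -0.4616  0.2629] toolx 64.3 z [-0.0016  0.0013 -1.    ] F [ 0.3789 -0.1929  0.4366] w 0.07504307489291864 q [ 0.8021  0.4252 -0.1402  1.6058  0.0642  1.1172  0.1974]
[[0.4351, -0.1799, 0.292], [-0.0013, -0.0004, -0.0856]]
```

All centred. Now the dial.

Emit:
servo_tool([
  [[0.435,-0.18,0.1],[0,0,-0.086]],
  [[0.435,-0.18,0.2],[0,0,-0.086]],
  [[0.435,-0.18,0.292],[0,0,-0.086]],
  [[0.435,-0.18,0.292],[0,0,-0.086]],
  [[0.435,-0.18,0.292],[0,0,-0.086]],
  [[0.435,-0.18,0.292],[0,0,-0.086]],
  [[0.435,-0.18,0.292],[0,0,-0.086]],
], claw=0.28)

```text
clock: 55.6
tcp_pos: [0.4583, -0.3467, 0.1912]
orientation: [2.541, 1.846, -0.001]
contact_force: [-0.8, 0.6, 0.1]
grip_width: 0.0614
gripper_force: 0.0
```

```bash
python3 - <<'E'
from ik import *
state();rows([((.4585,-.344,.102),72,0)])
E
```

```text
t 55.6 p [ 0.4583 -0.3467  0.1912] toolx 71.98 z [ 0.0002 -0.001  -1.    ] F [-0.7824  0.5835  0.0869] w 0.06142315947216253 q [ 0.7022  0.3863 -0.2063  1.8478  0.0984  0.9166  0.1362]
[[0.0109, -0.0029, 0.3568], [0.0003, 0.0005, -0.0003]]
```

Emit:
servo_tool([
  [[0.011,-0.003,0.16],[0,0,0]],
  [[0.011,-0.003,0.28],[0,0,0]],
  [[0.011,-0.003,0.357],[0,0,0]],
  [[0.011,-0.003,0.357],[0,0,0]],
  [[0.011,-0.003,0.357],[0,0,0]],
  [[0.011,-0.003,0.357],[0,0,0]],
])

```text
clock: 56.2
tcp_pos: [0.4588, -0.3433, 0.1024]
orientation: [2.54, 1.847, 0.0]
contact_force: [0.1, -0.3, -0.2]
grip_width: 0.0614
gripper_force: 0.0
```

Emit:
servo_tool([
  [[0,0,0],[0,0,0]],
  [[0,0,0],[0,0,0]],
  [[0,0,0],[0,0,0]],
  [[0,0,0],[0,0,0]],
  [[0,0,0],[0,0,0]],
  [[0,0,0],[0,0,0]],
  [[0,0,0],[0,0,0]],
  [[0,0,0],[0,0,0]],
  [[0,0,0],[0,0,0]],
], claw=1, squeeze=40)

```text
clock: 57.1
tcp_pos: [0.4589, -0.343, 0.1012]
orientation: [2.54, 1.848, 0.0]
contact_force: [5.0, -2.2, 3.0]
grip_width: 0.0389
gripper_force: 40.2
```

Emit:
servo_tool([
  [[0,0,0.014],[0,0,0]],
  [[0,0,0.027],[0,0,0]],
  [[0,0,0.027],[0,0,0]],
  [[0,0,0.027],[0,0,0]],
])

```text
clock: 57.5
tcp_pos: [0.459, -0.3431, 0.0963]
orientation: [2.539, 1.848, -0.0]
contact_force: [-1.2, 0.4, 23.6]
grip_width: 0.0385
gripper_force: 42.0
```

```bash
python3 - <<'E'
from ik import *
state();print(r.get_obs()['moment'])
E
```

```text
t 57.5 p [ 0.459  -0.3431  0.0963] toolx 72.08 z [ 0.0007 -0.0011 -1.    ] F [-1.2405  0.398  23.5757] w 0.038503676816165074 q [ 0.6812  0.5093 -0.1909  1.9172  0.1406  0.7265  0.0959]
[ 0.0291  0.3236 -0.0145]
```

Emit:
servo_tool([
  [[0,0,0],[0,0,0.07]],
  [[0,0,0],[0,0,0.14]],
  [[0,0,0],[0,0,0.21]],
  [[0,0,0],[0,0,0.28]],
  [[0,0,0],[0,0,0.35]],
  [[0,0,0],[0,0,0.42]],
  [[0,0,0],[0,0,0.49]],
  [[0,0,0],[0,0,0.56]],
  [[0,0,0],[0,0,0.62]],
  [[0,0,0],[0,0,0.667]],
  [[0,0,0],[0,0,0.667]],
  [[0,0,0],[0,0,0.667]],
  [[0,0,0],[0,0,0.667]],
])

```text
clock: 58.8
tcp_pos: [0.4598, -0.3438, 0.0964]
orientation: [3.122, 0.329, 0.004]
contact_force: [2.0, -1.5, 19.4]
grip_width: 0.0384
gripper_force: 41.6
```

Emit:
servo_tool([
  [[0,0,-0.012],[0,0,0]],
  [[0,0,-0.026],[0,0,0]],
  [[0,0,-0.026],[0,0,0]],
  [[0,0,-0.026],[0,0,0]],
])

```text
clock: 59.2
tcp_pos: [0.4597, -0.3437, 0.1013]
orientation: [3.122, 0.329, 0.004]
contact_force: [6.2, -5.5, 2.5]
grip_width: 0.0384
gripper_force: 40.3
```

```bash
python3 - <<'E'
from ik import *
state();print(r.get_obs()['moment'])
E
```

```text
t 59.2 p [ 0.4597 -0.3437  0.1013] toolx 12.04 z [ 0.0027 -0.0021 -1.    ] F [ 6.1529 -5.4597  2.5433] w 0.038429229130026825 q [ 0.4745  0.4955  0.0754  1.9289 -0.054   0.7157 -0.7792]
[-1.0014 -1.3909 -0.0275]
```

Turned exactly 60.0°. Release, lift, move aside, look.

Emit:
servo_tool([
  [[0,0,0],[0,0,0]],
  [[0,0,0],[0,0,0]],
  [[0,0,0],[0,0,0]],
  [[0,0,0],[0,0,0]],
  [[0,0,-0.3],[0,0,0]],
  [[0,0,-0.6],[0,0,0]],
  [[0,0,-0.6],[0,0,0]],
  [[0,0,-0.6],[0,0,0]],
  [[-0.2,0.7,-0.6],[0,0,0]],
  [[-0.2,0.7,-0.6],[0,0,0]],
  [[-0.2,0.7,-0.6],[0,0,0]],
  [[-0.2,0.7,-0.6],[0,0,0]],
  [[-0.2,0.7,-0.6],[0,0,0]],
  [[-0.2,0.7,-0.6],[0,0,0]],
], claw=0.28)

```text
clock: 60.6
tcp_pos: [0.4449, -0.5239, 0.2489]
orientation: [-3.122, -0.328, 0.005]
contact_force: [0.3, 0.3, 0.2]
grip_width: 0.0615
gripper_force: 0.0
```

```bash
python3 - <<'E'
from meas import *
p,d,C=measure()
a=p[140:290,215:535]
P,D=snap('side'); b=P[420:480,320:400]
o=np.vstack([cv2.resize(a,(640,300),interpolation=cv2.INTER_CUBIC),np.hstack([cv2.resize(p[235:275,467:507],(300,300),interpolation=cv2.INTER_CUBIC),cv2.resize(b,(340,300),interpolation=cv2.INTER_CUBIC)])])
cv2.imwrite('pics/fin.png',o[:,:,::-1])
# white pointer on dial in side view
g=P[425:480,340:395].min(2); dk=(g<90).astype(np.uint8); n,l,s,c=cv2.connectedComponentsWithStats(dk);k=1+np.argmax(s[1:,4])
hull=cv2.convexHull(np.argwhere(l==k)[:,::-1].astype(np.int32)); m=np.zeros_like(g);cv2.fillConvexPoly(m,hull,1)
q=np.argwhere((m>0)&(g>150))[:,::-1]+[340,425]
W=np.array([ray('side',*x,.103)[:2] for x in q]);mu=W.mean(0);v=np.linalg.svd(W-mu)[2][0]
print(len(q),mu,np.degrees(np.arctan2(v[1],v[0])),'expect',174.6-60)
E
```

```text
slab rect ((0.48904022574424744, -0.01818293333053589), (0.7664798498153687, 0.150471031665802), 84.56404113769531)
plate z 0.056786992105316014
stations [[0.4911545805653413, 0.08984697629876814], [0.4790124559400273, -0.12764807340461554], [0.5105118244163771, 0.19850747831788262], [0.4801765323303324, -0.23069031470162302], [0.4919824943556088, -0.01928402287561419], [0.5277729617453765, 0.308353968485479]]
obj [235.1064 233.5198] 404 ztop 0.15963879549039872 rect [array([0.5217, 0.3074]), array([0.0369, 0.0352]), np.float64(44.6695)] all [array([0.5209, 0.3076]), array([0.051 , 0.0496]), np.float64(75.2697)] blue [0.5214 0.3079 0.1555]
obj [167.6229 237.6686] 175 ztop 0.10074298423716604 rect [array([0.5132, 0.4786]), array([0.0707, 0.0684]), np.float64(3.2171)] all [array([0.5132, 0.4794]), array([0.0709, 0.07  ]), np.float64(4.138)] blue None
obj [277.1851 236.946 ] 389 ztop 0.15960430065007034 rect [array([0.5109, 0.1985]), array([0.0351, 0.0353]), np.float64(88.8575)] all [array([0.511, 0.199]), array([0.0504, 0.0502]), np.float64(69.352)] blue [0.5116 0.1997 0.1557]
obj [319
[... 708 characters left out ...]
obj [486.943  255.0044] 228 ztop 0.10915954486663648 rect [array([ 0.458 , -0.3436]), array([0.0394, 0.0373]), np.float64(51.3643)] all [array([ 0.4584, -0.3437]), array([0.0411, 0.0408]), np.float64(79.3724)] blue None
obj [ 42.1932 285.9028] 823 ztop 0.19337278083949128 rect [array([0.3999, 0.7758]), array([0.078 , 0.0352]), np.float64(1.2105)] all [array([0.3922, 0.7779]), array([0.0939, 0.0398]), np.float64(2.204)] blue None
obj [ 39.6592 326.3831] 402 ztop 0.19469094151038374 rect [array([0.2937, 0.7897]), array([0.0458, 0.0074]), np.float64(5.394)] all [array([0.2946, 0.791 ]), array([0.0115, 0.0487]), np.float64(88.8926)] blue None
46 [ 0.4561 -0.3366] -62.661713822966654 expect 114.6
```

View pics/fin.png

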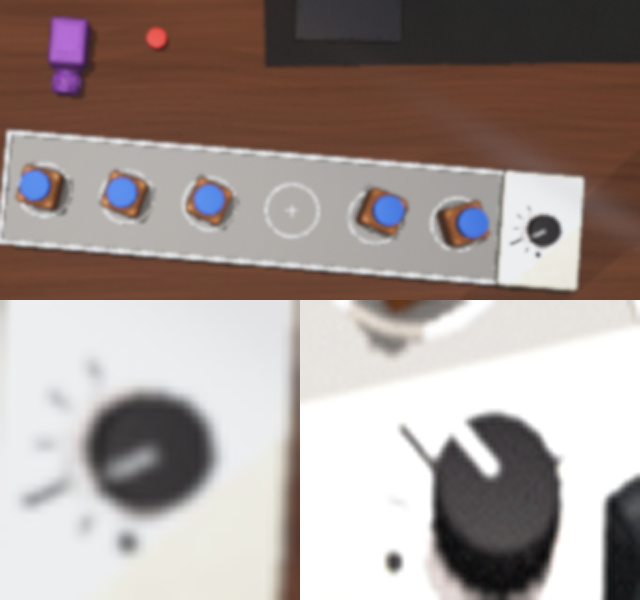

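```bash
python3 -c "
from bench import r
print(r.hand_in())"
```

```text
the job is handed in; nothing more can be done
None
```

The job is done and handed in: the stirrer was stopped, all four tipped bottles were stood on stations of their own (one was re-centred after being knocked aside), and the dial was restarted at the long mark, within about 3° by the last picture.

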